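# Set up the condiment caddy

### The arm

A 6-joint arm with a two-finger parallel gripper is mounted at the origin on a cart in front of the work surface, level with it; the furniture and walls round the work are solid. World frame = base frame: x ahead of the robot, y to its left, z up, the work surface at z = 0. Lengths are in m, angles in rad, forces in N, time in s.
With the tool pointing down it reaches from about 0.35 to 0.975 m from the base axis. Payload 4.9 kg.
Tool frame: the origin (TCP) lies midway between the tips of the shut fingers; the grasp point (between the pads) lies manip.tcp_to_grasp behind it (manip.tcp_to_grasp is the distance from the TCP to the grasp point, in m); z points along the fingers, y is the line along which they close (so a half turn about z gives the same grasp; the last joint's range is limited). The gripper opens to 85 mm and grips with 20 to 120 N. Pads are 22 mm wide; open, the fingers measure 114 mm over their backs; the gripper's body (76 mm by 85 mm) begins 54 mm behind the grasp point. The pads swing forward as they close: fully open they stand 13 mm farther back than shut.
Start: joints at [-1.361, 0.053, 1.613, -0, 1.476, -0.119], TCP at [0.202, -0.592, 0.231] pointing down, gripper open.
Joint ranges: [-3.01, 3.01], [-1.01, 2.22], [0.06, 2.58], [-1.02, 4.17], [0.09, 2.62], [-3.14, 3.14]. Speed limits (rad/s): [2.57, 2.57, 3.14, 3.14, 3.14, 3.14].

### API

Orientations are given as a unit quaternion [w, x, y, z].
In Python, from plant import manip, grab_frame, calibration, job_done gives the robot as it stands.
- The arm moves only by the tool send_rows, never from a script. Its argument "rows" is a list of rows, each an object of numbers: "x", "y", "z": the shift along the tool's x, y, z normalised to -1 to 1, where 1 is 15 cm; "wx", "wy", "wz": the turn, a rotation vector about the tool's x, y, z normalised to -1 to 1, where 1 is pi/4 rad; "hand": the opening, from -1 (shut) to 1 (fully open). In form: [{"x": .., "y": .., "z": .., "wx": .., "wy": .., "wz": .., "hand": ..}, ...]. A call has exactly 10 rows; each row shifts and turns the commanded pose from where the row before left it, along the tool's axes as they then stand; what a row does not reach is not made up. A row lasts 1/12 s, in which the tool goes at most 41.7 mm and 7.16 degrees, less where a joint would pass 70% of its speed; a pose out of reach is approached as far as the arm can. A call with a number of a shift or a turn outside -1 to 1 is refused whole. A call with a gripper value outside its range is refused whole. The fingers move at their own pace and stop on an object; the grip force is fixed at half the most. Time passes only in rows, so rows that do not move let the fingers close, or fill a call up. It gives the time, the measured TCP pose, the force, the opening and the grip force at its end, in the units of the state.
- manip.state(): the state, without advancing time (a new reading comes with each control period).
- grab_frame(name): name is "side" or "top"; returns the picture (480x640x3 uint8, blue, green, red); there is no depth.
- calibration(name): a dict with "camera_matrix" (3x3 intrinsics, pixels), "R" (3x3) and "t" (3): a world point X has camera coordinates R X + t. Camera axes: x right, y down, z forward; pixel columns grow to the right and rows downward; lengths in m; the calibration is good to about 2 mm. A picture is of the moment at which its call begins. calibration takes no time and is no camera call.
- job_done(): hands the job in; it is judged then, once.
The state is a dict: "time": time; "joint_pos": joint angles; "joint_vel": joint speeds; "joint_efforts": joint torques, N m; "tool_pos": TCP position; "tool_rot": TCP orientation; "contact_force": force on the tool from outside, world axes, zero at the start; "ft_torque": the same for the moment, N m; "gripper_width": opening from 0.0 (shut) to 1.0 (fully open); "grasp_force": force on a finger pad.
Only numpy, scipy, OpenCV 4.12 (cv2) and the standard library are available. Lean on these libraries where they do the work, as an engineer would, in place of code of your own. Each camera call takes 0.05 s, during which the arm holds its last target. There are 200 camera calls.

### The job

Get the wooden caddy ready for the table: pinch the sliding divider's release, keep it squeezed while you slide the divider to the last notch on the right, and let it lock there; then stand every spice jar upright at the left end of the caddy, and in the same way bring the divider back to the notch marked by the tall brass peg, closing the jars in. After that pour all the sugar lumps from the measuring cup into the right-hand bay and set the empty cup down upright on the worktop. Do not disturb the salt shaker.

Things in the scene. Friction and masses are not known exactly. Their poses are not given: they have to be found in the camera images.
- caddy: Open wooden tray fixed to the worktop: outside 126 (x) by 386 (y) mm; inside x -55..55, y -185..185; wall tops 53 mm, floor 8 mm above the worktop. Origin: centre of its underside. Own x points away from the robot, y left along the tray. A cross divider parts it into a left (+y) bay for jars and a right (-y) bay for sugar. A steel rack of notches runs along the back (+x) wall, up to z 68 mm.
- divider (a joint): Position of the sliding divider, m: it stands at caddy y = 0.115 - value, sliding right as the value grows. Notches at 0 (where it starts), 0.03, 0.06, 0.09, 0.12, 0.15, 0.18 (the last), each with 2 mm play either way. A spring pawl locks it; with the release squeezed it slides with about 1 N. A pawl let go between notches rides on a tooth and snaps in at the next notch.
- divider_mark (a point): Middle of the top of the divider (board 8 mm thick), at caddy x = 0, 55 mm above the worktop; axes as the caddy's. On it stand two steel grip plates, 26 mm wide along y, reaching up to z 106 mm: the fixed front one with its outer face at caddy x = -25 mm, the back one (the release) with its outer face at x = +25 mm.
- release (a joint): How far the back plate is squeezed toward the fixed front plate, m: 0 let go (plates 50 mm over their outer faces), 0.010 fully in against its stop (40 mm over them, the middle between them then at caddy x = -5 mm). It springs back by itself; 4 N to start, 11 N fully in. The pawl is clear of the teeth above 0.008.
- marker_peg: Brass peg, 8 mm thick, 28 mm tall, on top of the caddy's front wall beside one of the notches at 0.09, 0.12, 0.15. Origin: its foot, at caddy x = -59 mm, z = 53 mm; axes as the caddy's. The marked notch has the same caddy y as the peg. The other two of these notches have only low brass plugs 4 mm tall.
- measuring_cup: Loose steel measuring cup (0.15 kg) standing on the worktop: 55 mm high, 54 mm wide at its foot, 72 mm at its rim, wall 3 mm, inside floor 4 mm up. Origin: centre of its underside, z up. A straight level handle points along its own -x, from the wall to 133 mm from the cup's axis: 12 mm wide, 10 mm thick, its middle 50 mm up. It holds the sugar lumps at the start.
- salt_shaker: Salt shaker, 44 mm wide, 90 mm tall, standing loose between the cup and the jars; a bystander. Origin: centre of its underside.
- spice_jar0: Spice jar, about 45 mm in diameter and 106 mm tall, with a dark brown lid 44 mm wide (top 20 mm), 0.11 kg, standing on the worktop in front of the caddy; 2 to 4 jars are present (None if absent). Origin: centre of its underside, z up.
- spice_jar1: Spice jar, about 45 mm in diameter and 106 mm tall, with a green lid 44 mm wide (top 20 mm), 0.11 kg, standing on the worktop in front of the caddy; 2 to 4 jars are present (None if absent). Origin: centre of its underside, z up.
- spice_jar2: Spice jar, about 45 mm in diameter and 106 mm tall, with a dark brown lid 44 mm wide (top 20 mm), 0.11 kg, standing on the worktop in front of the caddy; 2 to 4 jars are present (None if absent). Origin: centre of its underside, z up.
- spice_jar3: Spice jar, about 45 mm in diameter and 106 mm tall, with a green lid 44 mm wide (top 20 mm), 0.11 kg, standing on the worktop in front of the caddy; 2 to 4 jars are present (None if absent). Origin: centre of its underside, z up.
- sugar0: White sugar lump, a 14 mm cube of 10 g, in the measuring cup at the start; 5 to 8 are present (None if absent). Origin: its middle.
- sugar1: White sugar lump, a 14 mm cube of 10 g, in the measuring cup at the start; 5 to 8 are present (None if absent). Origin: its middle.
- sugar2: White sugar lump, a 14 mm cube of 10 g, in the measuring cup at the start; 5 to 8 are present (None if absent). Origin: its middle.
- sugar3: White sugar lump, a 14 mm cube of 10 g, in the measuring cup at the start; 5 to 8 are present (None if absent). Origin: its middle.
- sugar4: White sugar lump, a 14 mm cube of 10 g, in the measuring cup at the start; 5 to 8 are present (None if absent). Origin: its middle.
- sugar5: White sugar lump, a 14 mm cube of 10 g, in the measuring cup at the start; 5 to 8 are present (None if absent). Origin: its middle.
- sugar6: White sugar lump, a 14 mm cube of 10 g, in the measuring cup at the start; 5 to 8 are present (None if absent). Origin: its middle.
- sugar7: White sugar lump, a 14 mm cube of 10 g, in the measuring cup at the start; 5 to 8 are present (None if absent). Origin: its middle.
Not all that is in view belongs to the job. Leave any orange or purple look-alike of the spice_jar2 alone. What is shaped like the spice_jar3 but orange is not meant.

How it is judged:
By the outcome, as a careful person would: the job done as asked, in the order asked, and still so for the second after the job is handed in, with the robot touching nothing.
Of sugar4, sugar5, sugar6, sugar7 only 1 to 4 are there at a start; the rules pass over those that are not, and their reading is None.
Of spice_jar0, spice_jar1, spice_jar2, spice_jar3 only 2 to 4 are there at a start; the rules pass over those that are not, and their reading is None.
At some moment in a run one of measuring_cup may be knocked a few centimetres aside while the robot is not near it.
It also fails if it takes over 210 s, if anything falls off the work surface, if the arm or the gripper's body presses on something with over 40 N, if the wrist force passes 120 N, or if a joint passes its speed limit or range.

## Working session

There is one attempt and no reset: what is moved stays moved. The work goes in short steps, Python scripts to look and compute and a tool call to move; the robot and the scene stay as the last step left them, time stands still between calls to the robot, and variables do not carry over. Pictures are saved under pics/ and viewed, at most 14 in all, crops included, and the job is handed in when it is done.

Besides the shell and the picture viewer there is one more tool, called after "Emit:" as name(argument=value, ...) on one line, values as JSON. send_rows: Moves the arm, as the interface text tells. Scaled input: -1 to 1 covers 15 cm each way for a shift and pi/4 rad each way for a turn. Its arguments: {"type":"object","properties":{"rows":{"type":"array","items":{"type":"object","properties":{"x":{"type":"number","minimum":-1,"maximum":1},"y":{"type":"number","minimum":-1,"maximum":1},"z":{"type":"number","minimum":-1,"maximum":1},"wx":{"type":"number","minimum":-1,"maximum":1},"wy":{"type":"number","minimum":-1,"maximum":1},"wz":{"type":"number","minimum":-1,"maximum":1},"hand":{"type":"number"}}}}},"required":["rows"]}

```bash
mkdir -p pics; ls; python3 - <<'E'
from plant import manip, grab_frame, calibration
import cv2, numpy as np
s=manip.state(); print(s, manip.tcp_to_grasp)
for n in("top","side"):
    cv2.imwrite(f"pics/{n}0.png",grab_frame(n)); c=calibration(n); print(n,c, -np.array(c["R"]).T@np.array(c["t"]))
E
```

```text
pics
{'time': 0.0, 'joint_pos': array([-1.36099869e+00,  5.33608037e-02,  1.61431580e+00, -3.35637872e-05,
        1.47595403e+00, -1.18989146e-01]), 'joint_vel': array([ 0.00121237, -0.00086433, -0.00039075,  0.00109723,  0.00174307,
        0.00048074]), 'joint_efforts': array([-1.63974048e-03, -3.93690383e+01, -3.70178425e+01, -3.40751894e-04,
        7.06750201e-03, -9.70515657e-06]), 'tool_pos': array([ 0.2016771 , -0.59091092,  0.23004753]), 'tool_rot': array([-1.01718209e-03,  9.86517035e-01,  1.63655432e-01, -6.29382288e-05]), 'contact_force': array([-0.73044961, -0.00656691,  1.06423088]), 'ft_torque': array([0.02405817, 0.00336894, 0.03807615]), 'grasp_force': 0.0, 'gripper_width': 0.9983450955989361} 0.0187
top {'camera_matrix': array([[556.0520515 ,   0.        , 313.10758835],
       [  0.        , 556.0520515 , 232.01334221],
       [  0.        ,   0.        ,   1.        ]]), 'R': array([[-0.02420119, -0.9996308 ,  0.01235199],
       [-0.98480983,  0.02171367, -0.1722734 ],
       [ 0.17194159, -0.01633359, -0.98497173]]), 't': array([0.06099765, 0.48355215, 1.0296681 ])} [0.30064036 0.06729361 1.09674369]
side {'camera_matrix': array([[463.59134697,   0.        , 321.34840475],
       [  0.        , 463.59134697, 245.67738428],
       [  0.        ,   0.        ,   1.        ]]), 'R': array([[-0.92867394, -0.37055386,  0.01595479],
       [-0.24504204,  0.58069108, -0.77637122],
       [ 0.27842254, -0.72490531, -0.63007394]]), 't': array([0.4745735 , 0.16502603, 1.02266529])} [0.19642929 0.8213614  0.76490449]
```

View pics/top0.png

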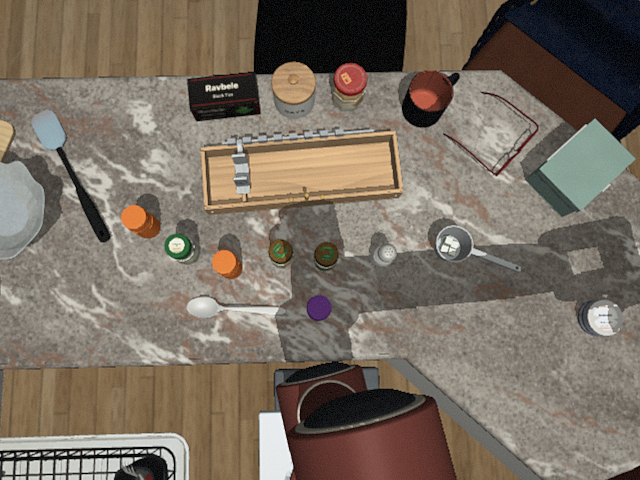

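View pics/side0.png

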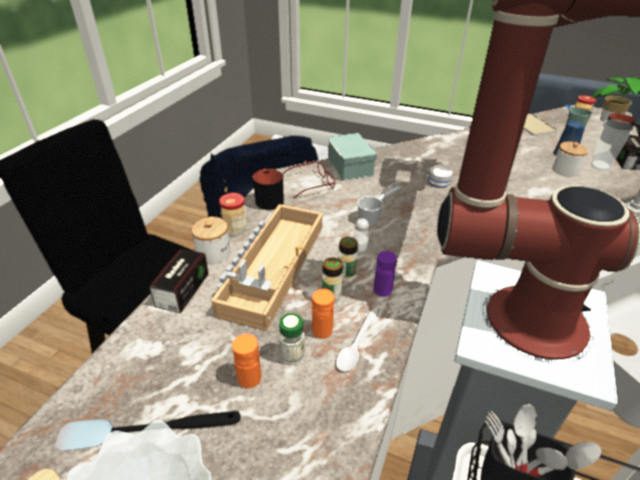

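The top view shows the caddy at about (302,172) with the divider at (241,167). Jar candidates are green (178,247), brown (280,250) and brown (326,255). The orange ones (140,221) and (227,263) and the purple one (318,307) are look-alikes. The shaker is at (385,253), and the cup is at (453,243) with its handle toward (518,268). I'll confirm in an enlarged crop.

```bash
cat > h.py <<'E'
import cv2, numpy as np
from plant import manip, grab_frame, calibration
from scipy.spatial.transform import Rotation as Ro
def ray(n,px):
    c=calibration(n);R=np.array(c["R"]);K=np.array(c["camera_matrix"]);o=-R.T@np.array(c["t"])
    return o,R.T@np.linalg.solve(K,[px[0],px[1],1.])
def onz(n,px,z):
    o,d=ray(n,px); return o+d*(z-o[2])/d[2]
def proj(n,X):
    c=calibration(n);p=np.array(c["camera_matrix"])@(np.array(c["R"])@np.array(X)+np.array(c["t"]));return p[:2]/p[2]
def tri(p,q):
    o,d=ray("top",p);a,b=ray("side",q);d/=np.linalg.norm(d);b/=np.linalg.norm(b)
    t=np.linalg.lstsq(np.c_[d,-b],a-o,rcond=None)[0];P=o+t[0]*d;Q=a+t[1]*b
    return (P+Q)/2,np.linalg.norm(P-Q)
def pose():
    s=manip.state();q=s["tool_rot"];return s,Ro.from_quat(np.r_[q[1:],q[0]])
E
python3 - <<'E'
from h import *
t=cv2.imread("pics/top0.png");s=cv2.imread("pics/side0.png")
a=cv2.resize(t[120:285,160:420],(788,500),interpolation=cv2.INTER_CUBIC); cv2.imwrite("pics/ctop.png",a)
b=cv2.resize(s[180:400,200:410],(572,600),interpolation=cv2.INTER_CUBIC); cv2.imwrite("pics/cside.png",b)
for p in [(203,147),(207,210),(401,192),(396,133)]: print("caddy top corner",onz("top",p,.053))
for p in [(178,244),(280,250),(326,254),(227,262),(140,221),(318,307)]: print("lid",p,onz("top",p,.106))
print("shaker",onz("top",(385,253),.09),"cup rim",onz("top",(453,243),.055),"handle end",onz("top",(519,269),.05))
E
```

```text
caddy top corner [0.65609086 0.260919   0.053     ]
caddy top corner [0.53008844 0.25204628 0.053     ]
caddy top corner [ 0.55762681 -0.12186071  0.053     ]
caddy top corner [ 0.677276   -0.11814341  0.053     ]
lid (178, 244) [0.45708411 0.29409905 0.106     ]
lid (280, 250) [0.44209065 0.11115714 0.106     ]
lid (326, 254) [0.43298017 0.02867091 0.106     ]
lid (227, 262) [0.42255271 0.2061678  0.106     ]
lid (140, 221) [0.50069964 0.36332565 0.106     ]
lid (318, 307) [0.33889211 0.04547512 0.106     ]
shaker [ 0.43452715 -0.07993009  0.09      ] cup rim [ 0.45542655 -0.21542657  0.055     ] handle end [ 0.40350866 -0.33904074  0.05      ]
```

View pics/ctop.png

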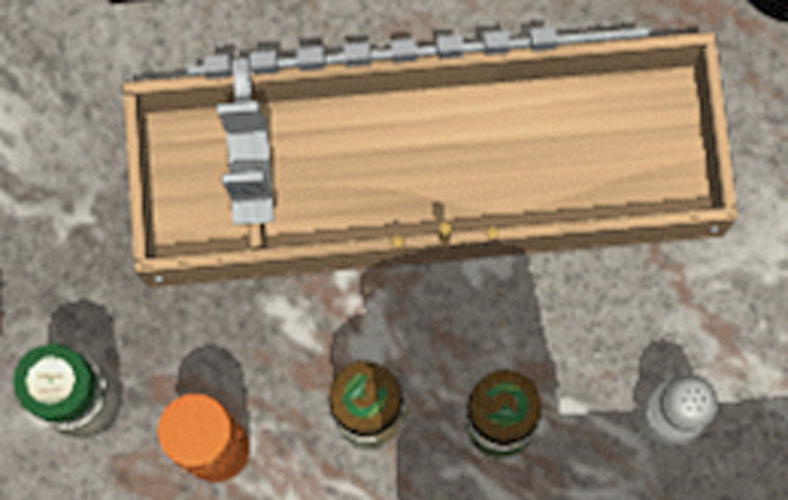

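View pics/cside.png

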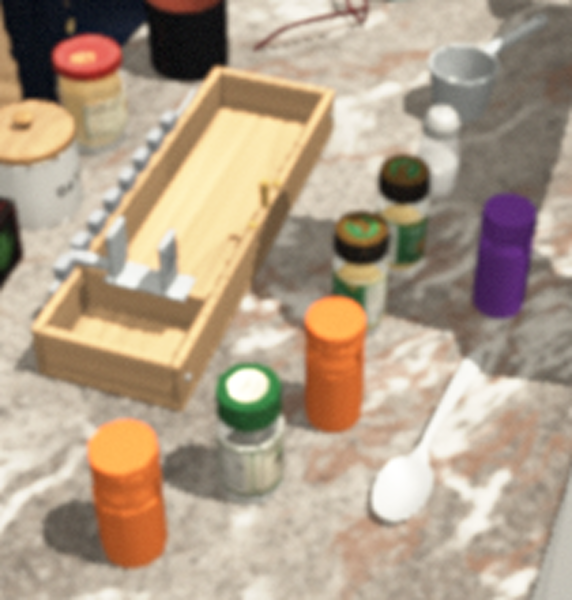

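The crops confirm three jars: one green-lid and two brown-lid with an emblem. The tall brass peg is the middle one, at crop (445,232), full image about (307,196). The low plugs are on either side of it. Next I fit the caddy pose and refine the positions of the lids, peg and plates.

```bash
cat >> h.py <<'E'
def lids():
    t=grab_frame("top");return t
def rows(px,py,pz,yaw,n):
    """equal per-row increments to a tool-down target; prints first tool-frame steps"""
    s,R=pose(); p=s["tool_pos"]; x=R.as_matrix()[:,0]; y0=np.arctan2(x[1],x[0])
    dy=(yaw-y0+np.pi)%(2*np.pi)-np.pi
    T=Ro.from_euler('z',yaw)*Ro.from_euler('x',np.pi)
    d=np.array([px,py,pz])-p
    rv=(R.inv()*T).as_rotvec()
    print("now",p.round(4),"yaw",np.degrees(y0).round(2),"world d",d.round(4),"rotvec units",(rv/(np.pi/4)).round(3))
    for k in range(n):
        Rk=R*Ro.from_rotvec(rv*k/n); print(np.r_[(Rk.inv().apply(d/n)/.15),rv/n/(np.pi/4)].round(3).tolist())
E
cat > /tmp/m.py <<'E'
from h import *
cr=lambda x,y:(160+x*260/788,120+y*165/500)
loc=np.array([[.063,.193],[-.063,.193],[-.063,-.193],[.063,-.193]])
px=[cr(125,83),cr(137,264),cr(734,213),cr(716,36)]
W=np.array([onz("top",p,.053)[:2] for p in px]); c=W.mean(0); A=W-c
th=np.arctan2((loc[:,0]*A[:,1]-loc[:,1]*A[:,0]).sum(),(loc*A).sum())
R=np.array([[np.cos(th),-np.sin(th)],[np.sin(th),np.cos(th)]])
print("caddy",c,np.degrees(th),"resid mm",((A-loc@R.T)*1e3).round(1).tolist())
def cad(w): return R.T@(np.array(w)[:2]-c)
for n,p,z in[("pegtip",cr(445,229),.081),("plugL",cr(398,240),.055),("plugR",cr(492,232),.055),("back plate top",cr(240,106),.106),("front plate top",cr(243,177),.106)]:
    print(n,cad(onz("top",p,z)).round(4))
t=cv2.imread("pics/top0.png");h=cv2.cvtColor(t,cv2.COLOR_BGR2HSV)
print([h[int(y),int(x)].tolist() for x,y in[cr(30,385),cr(345,385),cr(490,385)]])
for nm,m in [("green",cv2.inRange(h,(50,120,40),(90,255,200))),("brown",cv2.inRange(h,(5,110,30),(24,255,140)))]:
    for k in cv2.findContours(cv2.morphologyEx(m,cv2.MORPH_CLOSE,np.ones((9,9))),0,2)[0]:
        (x,y),r=cv2.minEnclosingCircle(k)
        if cv2.contourArea(k)>150 and 160<x<350 and 225<y<290:print(nm,(x,y,r),onz("top",(x,y),.106).round(4))
E
PYTHONPATH=. python3 /tmp/m.py
```

```text
Traceback (most recent call last):
  File "h.py", line 1, in <module>
    import cv2, numpy as np
ModuleNotFoundError: No module named 'cv2'
```

```bash
cp /tmp/m.py m.py; python3 - <<'E'
exec(open('m.py').read())
E
```

```text
caddy [0.60793153 0.06919796] 3.680929027880061 resid mm [[-3.0, -1.5], [3.1, -2.2], [3.5, 3.1], [-3.6, 0.6]]
pegtip [-0.0608 -0.0048]
plugL [-0.0591  0.025 ]
plugR [-0.059  -0.0349]
back plate top [0.0207 0.1138]
front plate top [-0.0241  0.115 ]
[[39, 42, 201], [20, 142, 108], [20, 169, 68]]
green (177.4310302734375, 246.21551513671875, 13.126460075378418) [0.4531 0.295  0.106 ]
brown (326.23333740234375, 253.6999969482422, 11.911348342895508) [0.4335 0.0282 0.106 ]
brown (280.17840576171875, 251.38546752929688, 12.575676918029785) [0.4396 0.1109 0.106 ]
```

The caddy fit is consistent: the peg is at caddy y = -0.0048, so the marked notch is 0.12. The plates are where the spec says. Now the approach above the divider.

```bash
python3 - <<'E'
from h import *
rows(.5955,.1836,.2,1.635,30)
E
```

```text
now [ 0.2017 -0.591   0.2302] yaw 18.84 world d [ 0.3938  0.7746 -0.0302] rotvec units [-0.002 -0.002 -1.663]
[0.138, -0.135, 0.007, -0.0, -0.0, -0.055]
[0.144, -0.128, 0.007, -0.0, -0.0, -0.055]
[0.15, -0.122, 0.007, -0.0, -0.0, -0.055]
[0.155, -0.115, 0.007, -0.0, -0.0, -0.055]
[0.16, -0.109, 0.007, -0.0, -0.0, -0.055]
[0.164, -0.102, 0.007, -0.0, -0.0, -0.055]
[0.168, -0.094, 0.007, -0.0, -0.0, -0.055]
[0.172, -0.087, 0.007, -0.0, -0.0, -0.055]
[0.176, -0.079, 0.007, -0.0, -0.0, -0.055]
[0.179, -0.072, 0.007, -0.0, -0.0, -0.055]
[0.182, -0.064, 0.007, -0.0, -0.0, -0.055]
[0.185, -0.056, 0.007, -0.0, -0.0, -0.055]
[0.187, -0.048, 0.007, -0.0, -0.0, -0.055]
[0.189, -0.039, 0.007, -0.0, -0.0, -0.055]
[0.191, -0.031, 0.007, -0.0, -0.0, -0.055]
[0.192, -0.023, 0.007, -0.0, -0.0, -0.055]
[0.193, -0.014, 0.007, -0.0, -0.0, -0.055]
[0.193, -0.006, 0.007, -0.0, -0.0, -0.055]
[0.193, 0.002, 0.007, -0.0, -0.0, -0.055]
[0.193, 0.011, 0.007, -0.0, -0.0, -0.055]
[0.192, 0.019, 0.007, -0.0, -0.0, -0.055]
[0.191, 0.027, 0.007, -0.0, -0.0, -0.055]
[0.19, 0.036, 0.007, -0.0, -0.0, -0.055]
[0.188, 0.044, 0.007, -0.0, -0.0, -0.055]
[0.186, 0.052, 0.007, -0.0, -0.0, -0.055]
[0.183, 0.06, 0.007, -0.0, -0.0, -0.055]
[0.181, 0.068, 0.007, -0.0, -0.0, -0.055]
[0.178, 0.076, 0.007, -0.0, -0.0, -0.055]
[0.174, 0.084, 0.007, -0.0, -0.0, -0.055]
[0.17, 0.091, 0.007, -0.0, -0.0, -0.055]
```

Emit:
send_rows(rows=[{"x":0.14,"y":-0.13,"z":0,"wz":-0.055,"hand":1},{"x":0.14,"y":-0.13,"z":0,"wz":-0.055,"hand":1},{"x":0.15,"y":-0.12,"z":0,"wz":-0.055,"hand":1},{"x":0.155,"y":-0.115,"z":0,"wz":-0.055,"hand":1},{"x":0.16,"y":-0.11,"z":0,"wz":-0.055,"hand":1},{"x":0.165,"y":-0.1,"z":0,"wz":-0.055,"hand":1},{"x":0.17,"y":-0.095,"z":0,"wz":-0.055,"hand":1},{"x":0.17,"y":-0.085,"z":0,"wz":-0.055,"hand":1},{"x":0.175,"y":-0.08,"z":0,"wz":-0.055,"hand":1},{"x":0.18,"y":-0.07,"z":0,"wz":-0.055,"hand":1}])

```text
invalid input at $.rows[0]: expected keys x, y, z, wx, wy, wz, hand
```

Emit:
send_rows(rows=[{"x":0.18,"y":-0.065,"z":0,"wz":-0.055,"hand":1},{"x":0.185,"y":-0.055,"z":0,"wz":-0.055,"hand":1},{"x":0.187,"y":-0.048,"z":0,"wz":-0.055,"hand":1},{"x":0.19,"y":-0.04,"z":0,"wz":-0.055,"hand":1},{"x":0.19,"y":-0.03,"z":0,"wz":-0.055,"hand":1},{"x":0.19,"y":-0.023,"z":0,"wz":-0.055,"hand":1},{"x":0.193,"y":-0.014,"z":0,"wz":-0.055,"hand":1},{"x":0.193,"y":-0.006,"z":0,"wz":-0.055,"hand":1},{"x":0.193,"y":0,"z":0,"wz":-0.055,"hand":1},{"x":0.193,"y":0.01,"z":0,"wz":-0.055,"hand":1}])

```text
invalid input at $.rows[0]: expected keys x, y, z, wx, wy, wz, hand
```

Emit:
send_rows(rows=[{"x":0.19,"y":0.02,"z":0.02,"wz":-0.055,"hand":1},{"x":0.19,"y":0.027,"z":0.02,"wz":-0.055,"hand":1},{"x":0.19,"y":0.036,"z":0.02,"wz":-0.055,"hand":1},{"x":0.19,"y":0.044,"z":0.02,"wz":-0.055,"hand":1},{"x":0.185,"y":0.052,"z":0.02,"wz":-0.055,"hand":1},{"x":0.183,"y":0.06,"z":0.02,"wz":-0.055,"hand":1},{"x":0.18,"y":0.068,"z":0.02,"wz":-0.055,"hand":1},{"x":0.178,"y":0.076,"z":0.02,"wz":-0.055,"hand":1},{"x":0.174,"y":0.084,"z":0.02,"wz":-0.055,"hand":1},{"x":0.17,"y":0.09,"z":0.02,"wz":-0.055,"hand":1}])

```text
invalid input at $.rows[0]: expected keys x, y, z, wx, wy, wz, hand
```

```bash
python3 - <<'E'
from h import *
rows(.5955,.1836,.065,1.635,1);s=manip.state();print(s["time"],s["joint_pos"],s["contact_force"])
E
```

```text
now [ 0.2017 -0.591   0.2302] yaw 18.84 world d [ 0.3938  0.7746 -0.1652] rotvec units [-0.002 -0.002 -1.663]
[4.152, -4.037, 1.11, -0.002, -0.002, -1.663]
0.1 [-1.36101048e+00  5.32979586e-02  1.61416748e+00  2.05631867e-05
  1.47600931e+00 -1.19000242e-01] [ 0.06174288  0.4380032  -0.27207903]
```

All keys are required.

Emit:
send_rows(rows=[{"x":0.14,"y":-0.13,"z":0,"wx":0,"wy":0,"wz":-0.055,"hand":1},{"x":0.14,"y":-0.13,"z":0,"wx":0,"wy":0,"wz":-0.055,"hand":1},{"x":0.15,"y":-0.12,"z":0,"wx":0,"wy":0,"wz":-0.055,"hand":1},{"x":0.155,"y":-0.115,"z":0,"wx":0,"wy":0,"wz":-0.055,"hand":1},{"x":0.16,"y":-0.11,"z":0,"wx":0,"wy":0,"wz":-0.055,"hand":1},{"x":0.165,"y":-0.1,"z":0,"wx":0,"wy":0,"wz":-0.055,"hand":1},{"x":0.17,"y":-0.095,"z":0,"wx":0,"wy":0,"wz":-0.055,"hand":1},{"x":0.17,"y":-0.085,"z":0,"wx":0,"wy":0,"wz":-0.055,"hand":1},{"x":0.175,"y":-0.08,"z":0,"wx":0,"wy":0,"wz":-0.055,"hand":1},{"x":0.18,"y":-0.07,"z":0,"wx":0,"wy":0,"wz":-0.055,"hand":1}])

```text
time: 0.93
tool_pos: [0.3339, -0.3332, 0.2308]
tool_rot: [-0.0, 0.928, 0.372, -0.0]
contact_force: [0.6, -0.9, 0.4]
gripper_width: 0.999
grasp_force: 0.0
```

Emit:
send_rows(rows=[{"x":0.18,"y":-0.065,"z":0,"wx":0,"wy":0,"wz":-0.055,"hand":1},{"x":0.185,"y":-0.055,"z":0,"wx":0,"wy":0,"wz":-0.055,"hand":1},{"x":0.187,"y":-0.048,"z":0,"wx":0,"wy":0,"wz":-0.055,"hand":1},{"x":0.19,"y":-0.04,"z":0,"wx":0,"wy":0,"wz":-0.055,"hand":1},{"x":0.19,"y":-0.03,"z":0,"wx":0,"wy":0,"wz":-0.055,"hand":1},{"x":0.19,"y":-0.023,"z":0,"wx":0,"wy":0,"wz":-0.055,"hand":1},{"x":0.193,"y":-0.014,"z":0,"wx":0,"wy":0,"wz":-0.055,"hand":1},{"x":0.193,"y":-0.006,"z":0,"wx":0,"wy":0,"wz":-0.055,"hand":1},{"x":0.193,"y":0,"z":0,"wx":0,"wy":0,"wz":-0.055,"hand":1},{"x":0.193,"y":0.01,"z":0,"wx":0,"wy":0,"wz":-0.055,"hand":1}])

```text
time: 1.77
tool_pos: [0.4657, -0.0758, 0.2309]
tool_rot: [-0.0, 0.827, 0.563, -0.0]
contact_force: [-0.7, -1.0, -0.2]
gripper_width: 1.001
grasp_force: 0.0
```

Emit:
send_rows(rows=[{"x":0.19,"y":0.02,"z":0.02,"wx":0,"wy":0,"wz":-0.055,"hand":1},{"x":0.19,"y":0.027,"z":0.02,"wx":0,"wy":0,"wz":-0.055,"hand":1},{"x":0.19,"y":0.036,"z":0.02,"wx":0,"wy":0,"wz":-0.055,"hand":1},{"x":0.19,"y":0.044,"z":0.02,"wx":0,"wy":0,"wz":-0.055,"hand":1},{"x":0.185,"y":0.052,"z":0.02,"wx":0,"wy":0,"wz":-0.055,"hand":1},{"x":0.183,"y":0.06,"z":0.02,"wx":0,"wy":0,"wz":-0.055,"hand":1},{"x":0.18,"y":0.068,"z":0.02,"wx":0,"wy":0,"wz":-0.055,"hand":1},{"x":0.178,"y":0.076,"z":0.02,"wx":0,"wy":0,"wz":-0.055,"hand":1},{"x":0.174,"y":0.084,"z":0.02,"wx":0,"wy":0,"wz":-0.055,"hand":1},{"x":0.17,"y":0.09,"z":0.02,"wx":0,"wy":0,"wz":-0.055,"hand":1}])

```text
time: 2.6
tool_pos: [0.599, 0.1807, 0.2004]
tool_rot: [-0.0, 0.687, 0.727, -0.0]
contact_force: [1.3, -0.7, 0.6]
gripper_width: 0.997
grasp_force: 0.0
```

```bash
python3 - <<'E'
from h import *
rows(.5955,.1836,.065,1.635,1);s=manip.state();print(s["time"],s["joint_pos"],s["contact_force"])
E
```

```text
now [0.599  0.1807 0.2004] yaw 93.22 world d [-0.0035  0.0029 -0.1354] rotvec units [-0.001  0.    -0.01 ]
[0.021, -0.021, 0.903, -0.001, 0.0, -0.01]
2.6 [ 1.74143991e-01  7.51404948e-02  1.64148899e+00 -8.92447701e-05
  1.42609913e+00  1.17885661e-01] [ 1.2706845  -0.7468226   0.60936951]
```

Emit:
send_rows(rows=[{"x":0.02,"y":-0.02,"z":0,"wx":0,"wy":0,"wz":-0.01,"hand":1},{"x":0,"y":0,"z":0.18,"wx":0,"wy":0,"wz":0,"hand":1},{"x":0,"y":0,"z":0.18,"wx":0,"wy":0,"wz":0,"hand":1},{"x":0,"y":0,"z":0.18,"wx":0,"wy":0,"wz":0,"hand":1},{"x":0,"y":0,"z":0.18,"wx":0,"wy":0,"wz":0,"hand":1},{"x":0,"y":0,"z":0.18,"wx":0,"wy":0,"wz":0,"hand":1},{"x":0,"y":0,"z":0,"wx":0,"wy":0,"wz":0,"hand":1},{"x":0,"y":0,"z":0,"wx":0,"wy":0,"wz":0,"hand":0.4},{"x":0,"y":0,"z":0,"wx":0,"wy":0,"wz":0,"hand":0.2},{"x":0,"y":0,"z":0,"wx":0,"wy":0,"wz":0,"hand":0.2}])

```text
time: 3.43
tool_pos: [0.5985, 0.1824, 0.0697]
tool_rot: [0.002, 0.685, 0.729, 0.003]
contact_force: [5.1, -0.6, 1.9]
gripper_width: 0.612
grasp_force: 2.7
```

Emit:
send_rows(rows=[{"x":0,"y":0,"z":0,"wx":0,"wy":0,"wz":0,"hand":0.1},{"x":0,"y":0,"z":0,"wx":0,"wy":0,"wz":0,"hand":0},{"x":0,"y":0,"z":0,"wx":0,"wy":0,"wz":0,"hand":-0.1},{"x":0,"y":0,"z":0,"wx":0,"wy":0,"wz":0,"hand":-0.2},{"x":0,"y":0,"z":0,"wx":0,"wy":0,"wz":0,"hand":-0.3},{"x":0,"y":0,"z":0,"wx":0,"wy":0,"wz":0,"hand":-0.3},{"x":0,"y":0,"z":0,"wx":0,"wy":0,"wz":0,"hand":-0.3},{"x":0,"y":0,"z":0,"wx":0,"wy":0,"wz":0,"hand":-0.3},{"x":0,"y":0,"z":0,"wx":0,"wy":0,"wz":0,"hand":-0.3},{"x":0,"y":0,"z":0,"wx":0,"wy":0,"wz":0,"hand":-0.3}])

```text
time: 4.27
tool_pos: [0.596, 0.1827, 0.0716]
tool_rot: [0.0, 0.684, 0.729, 0.0]
contact_force: [-14.8, -1.9, 16.2]
gripper_width: 0.449
grasp_force: 58.1
```

```bash
python3 - <<'E'
from h import *
rows(.5955,.1836,.065,1.635,1);s=manip.state();print(s["time"],s["contact_force"],s["gripper_width"]*85,s["grasp_force"])
t=grab_frame("top");q=grab_frame("side")
a=cv2.resize(t[120:285,160:420],(520,330));b=cv2.resize(q[200:400,180:420],(396,330));cv2.imwrite("pics/g1.png",np.hstack([a,b])[:, :800])
E
```

```text
now [0.596  0.1827 0.0716] yaw 93.62 world d [-0.0005  0.0009 -0.0066] rotvec units [ 0.001 -0.    -0.001]
[0.006, -0.003, 0.044, 0.001, -0.0, -0.001]
4.2667 [-14.81859304  -1.85878627  16.17598954] 38.17214630450342 58.0615371465683
```

View pics/g1.png

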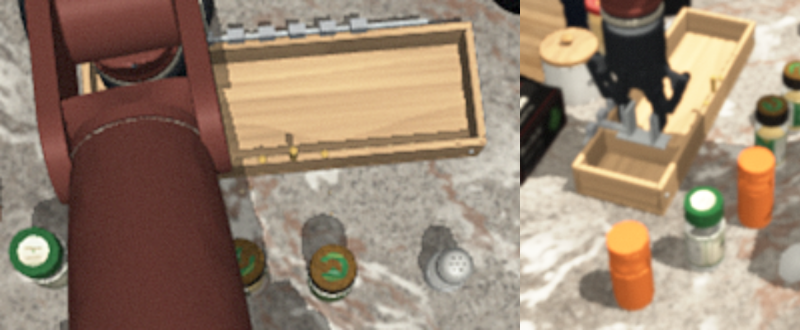

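The side view shows the fingers around both plates, and the width of about 39 mm means the release is fully in. Now I slide it right by 0.18 m.

Emit:
send_rows(rows=[{"x":-0.06,"y":0,"z":0,"wx":0,"wy":0,"wz":0,"hand":-0.3},{"x":-0.12,"y":0,"z":0,"wx":0,"wy":0,"wz":0,"hand":-0.3},{"x":-0.15,"y":0,"z":0,"wx":0,"wy":0,"wz":0,"hand":-0.3},{"x":-0.15,"y":0,"z":0,"wx":0,"wy":0,"wz":0,"hand":-0.3},{"x":-0.15,"y":0,"z":0,"wx":0,"wy":0,"wz":0,"hand":-0.3},{"x":-0.15,"y":0,"z":0,"wx":0,"wy":0,"wz":0,"hand":-0.3},{"x":-0.15,"y":0,"z":0,"wx":0,"wy":0,"wz":0,"hand":-0.3},{"x":-0.15,"y":0,"z":0,"wx":0,"wy":0,"wz":0,"hand":-0.3},{"x":-0.08,"y":0,"z":0,"wx":0,"wy":0,"wz":0,"hand":-0.3},{"x":-0.04,"y":0,"z":0,"wx":0,"wy":0,"wz":0,"hand":-0.3}])

```text
time: 5.2
tool_pos: [0.6084, 0.0005, 0.0716]
tool_rot: [0.002, 0.685, 0.728, 0.001]
contact_force: [-9.9, 0.8, 14.6]
gripper_width: 0.44
grasp_force: 58.9
```

```bash
python3 - <<'E'
from h import *
c=np.array([.60793,.0692]);s,R=pose();th=np.radians(3.68);d=s["tool_pos"][:2]-c
print("caddy x,y",np.cos(th)*d[0]+np.sin(th)*d[1],-np.sin(th)*d[0]+np.cos(th)*d[1],s["contact_force"],s["gripper_width"]*85)
t=grab_frame("top");q=grab_frame("side")
a=cv2.resize(t[120:285,160:420],(520,330));b=cv2.resize(q[200:400,180:420],(396,330));cv2.imwrite("pics/g2.png",np.hstack([a,b])[:, 80:880])
E
```

```text
caddy x,y -0.003943000130786028 -0.06861423339801642 [-9.87436389  0.75767309 14.58044858] 37.36632689443478
```

View pics/g2.png

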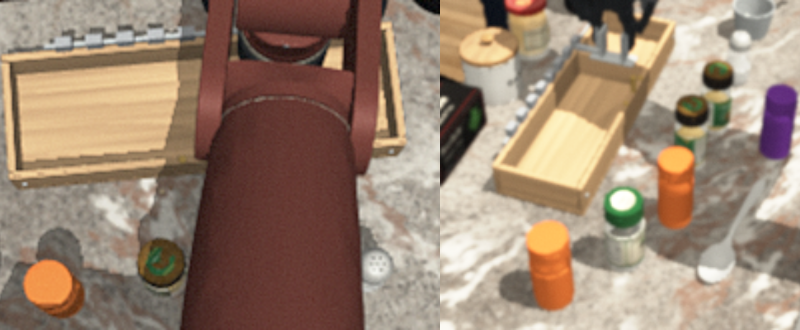

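The divider has moved right by 182.6 mm. I back off 2 mm to centre it in the notch, let go and rise.

Emit:
send_rows(rows=[{"x":0.013,"y":0,"z":0,"wx":0,"wy":0,"wz":0,"hand":-0.3},{"x":0,"y":0,"z":0,"wx":0,"wy":0,"wz":0,"hand":-0.3},{"x":0,"y":0,"z":0,"wx":0,"wy":0,"wz":0,"hand":0.4},{"x":0,"y":0,"z":0,"wx":0,"wy":0,"wz":0,"hand":0.8},{"x":0,"y":0,"z":0,"wx":0,"wy":0,"wz":0,"hand":1},{"x":0,"y":0,"z":0,"wx":0,"wy":0,"wz":0,"hand":1},{"x":0,"y":0,"z":-0.2,"wx":0,"wy":0,"wz":0,"hand":1},{"x":0,"y":0,"z":-0.26,"wx":0,"wy":0,"wz":0,"hand":1},{"x":0,"y":0,"z":-0.26,"wx":0,"wy":0,"wz":0,"hand":1},{"x":0,"y":0,"z":-0.26,"wx":0,"wy":0,"wz":0,"hand":1}])

```text
time: 6.13
tool_pos: [0.606, 0.0045, 0.2149]
tool_rot: [-0.001, 0.685, 0.729, -0.0]
contact_force: [1.5, -0.3, 0.9]
gripper_width: 1.0
grasp_force: 0.0
```

```bash
python3 - <<'E'
from h import *
s,R=pose();print(s["tool_pos"])
for n,p in [("g",(.4531,.295)),("b2",(.4396,.1109)),("b1",(.4335,.0282))]:
    print(n);rows(p[0],p[1],.2,1.635,1)
t=grab_frame("top");q=grab_frame("side");cv2.imwrite("pics/t3.png",t);cv2.imwrite("pics/s3.png",q)
E
```

```text
[0.60598177 0.00454207 0.21485889]
g
now [0.606  0.0045 0.2149] yaw 93.54 world d [-0.1529  0.2905 -0.0149] rotvec units [-0.002 -0.    -0.003]
[1.996, -0.898, 0.101, -0.002, -0.0, -0.003]
b2
now [0.606  0.0045 0.2149] yaw 93.54 world d [-0.1664  0.1064 -0.0149] rotvec units [-0.002 -0.    -0.003]
[0.776, -1.063, 0.101, -0.002, -0.0, -0.003]
b1
now [0.606  0.0045 0.2149] yaw 93.54 world d [-0.1725  0.0237 -0.0149] rotvec units [-0.002 -0.    -0.003]
[0.228, -1.138, 0.101, -0.002, -0.0, -0.003]
```

Emit:
send_rows(rows=[{"x":0.2,"y":-0.09,"z":0,"wx":0,"wy":0,"wz":0,"hand":1},{"x":0.2,"y":-0.09,"z":0,"wx":0,"wy":0,"wz":0,"hand":1},{"x":0.2,"y":-0.09,"z":0,"wx":0,"wy":0,"wz":0,"hand":1},{"x":0.2,"y":-0.09,"z":0,"wx":0,"wy":0,"wz":0,"hand":1},{"x":0.2,"y":-0.09,"z":0,"wx":0,"wy":0,"wz":0,"hand":1},{"x":0.2,"y":-0.09,"z":0,"wx":0,"wy":0,"wz":0,"hand":1},{"x":0.2,"y":-0.09,"z":0,"wx":0,"wy":0,"wz":0,"hand":1},{"x":0.2,"y":-0.09,"z":0,"wx":0,"wy":0,"wz":0,"hand":1},{"x":0.2,"y":-0.09,"z":0,"wx":0,"wy":0,"wz":0,"hand":1},{"x":0.2,"y":-0.09,"z":0,"wx":0,"wy":0,"wz":0,"hand":1}])

```text
time: 7.07
tool_pos: [0.4521, 0.2967, 0.2131]
tool_rot: [-0.0, 0.685, 0.729, -0.0]
contact_force: [1.0, -0.5, 0.0]
gripper_width: 1.002
grasp_force: 0.0
```

```bash
python3 - <<'E'
from h import *
rows(.4531,.295,.06,1.635,1)
t=grab_frame("top");cv2.imwrite("pics/t4.png",t)
cv2.imwrite("pics/c4.png",cv2.resize(t[110:290,190:540],(800,411)))
E
```

```text
now [0.4521 0.2967 0.2131] yaw 93.54 world d [ 0.001  -0.0017 -0.1531] rotvec units [-0.     0.    -0.003]
[-0.011, 0.006, 1.021, -0.0, 0.0, -0.003]
```

View pics/c4.png

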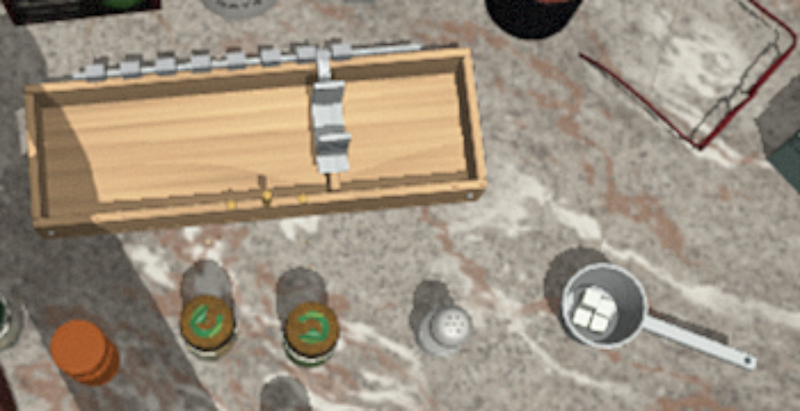

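The divider sits between the last two rack teeth (crop 325,120), so it is locked at 0.18. Now I grasp the green jar.

Emit:
send_rows(rows=[{"x":-0.01,"y":0,"z":0.2,"wx":0,"wy":0,"wz":0,"hand":1},{"x":0,"y":0,"z":0.2,"wx":0,"wy":0,"wz":0,"hand":1},{"x":0,"y":0,"z":0.2,"wx":0,"wy":0,"wz":0,"hand":1},{"x":0,"y":0,"z":0.2,"wx":0,"wy":0,"wz":0,"hand":1},{"x":0,"y":0,"z":0.2,"wx":0,"wy":0,"wz":0,"hand":1},{"x":0,"y":0,"z":0.02,"wx":0,"wy":0,"wz":0,"hand":0.5},{"x":0,"y":0,"z":0,"wx":0,"wy":0,"wz":0,"hand":0.2},{"x":0,"y":0,"z":0,"wx":0,"wy":0,"wz":0,"hand":0},{"x":0,"y":0,"z":0,"wx":0,"wy":0,"wz":0,"hand":-0.3},{"x":0,"y":0,"z":0,"wx":0,"wy":0,"wz":0,"hand":-0.3}])

```text
time: 7.95
tool_pos: [0.4552, 0.2947, 0.0629]
tool_rot: [0.001, 0.685, 0.729, 0.002]
contact_force: [-0.1, -1.0, -0.3]
gripper_width: 0.514
grasp_force: 60.9
```

Emit:
send_rows(rows=[{"x":0,"y":0,"z":0,"wx":0,"wy":0,"wz":0,"hand":-0.3},{"x":0,"y":0,"z":0,"wx":0,"wy":0,"wz":0,"hand":-0.3},{"x":0,"y":0,"z":-0.08,"wx":0,"wy":0,"wz":0,"hand":-0.3},{"x":0,"y":0,"z":-0.15,"wx":0,"wy":0,"wz":0,"hand":-0.3},{"x":0,"y":0,"z":-0.2,"wx":0,"wy":0,"wz":0,"hand":-0.3},{"x":0,"y":0,"z":-0.2,"wx":0,"wy":0,"wz":0,"hand":-0.3},{"x":0,"y":0,"z":-0.1,"wx":0,"wy":0,"wz":0,"hand":-0.3},{"x":0,"y":0,"z":-0.05,"wx":0,"wy":0,"wz":0,"hand":-0.3},{"x":0,"y":0,"z":0,"wx":0,"wy":0,"wz":0,"hand":-0.3},{"x":0,"y":0,"z":0,"wx":0,"wy":0,"wz":0,"hand":-0.3}])

```text
time: 8.78
tool_pos: [0.453, 0.2938, 0.1767]
tool_rot: [-0.0, 0.685, 0.729, -0.0]
contact_force: [-0.5, 0.2, -1.6]
gripper_width: 0.512
grasp_force: 61.1
```

```bash
python3 - <<'E'
from h import *
rows(.598,.2239,.175,1.635,1)
q=grab_frame("side");cv2.imwrite("pics/c5.png",cv2.resize(q[150:410,150:440],(580,520)))
E
```

```text
now [0.453  0.2938 0.1767] yaw 93.54 world d [ 0.145  -0.0699 -0.0017] rotvec units [-0.001  0.    -0.003]
[-0.525, 0.936, 0.011, -0.001, 0.0, -0.003]
```

View pics/c5.png

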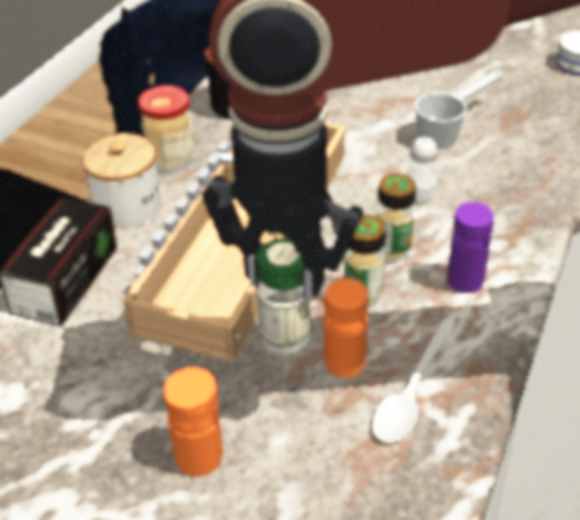

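The side view shows the green jar held upright at crop (282,290). Now I place it at caddy (0, 0.155).

Emit:
send_rows(rows=[{"x":-0.08,"y":0.14,"z":0,"wx":0,"wy":0,"wz":0,"hand":-0.3},{"x":-0.11,"y":0.2,"z":0,"wx":0,"wy":0,"wz":0,"hand":-0.3},{"x":-0.11,"y":0.2,"z":0,"wx":0,"wy":0,"wz":0,"hand":-0.3},{"x":-0.11,"y":0.2,"z":0,"wx":0,"wy":0,"wz":0,"hand":-0.3},{"x":-0.08,"y":0.14,"z":0,"wx":0,"wy":0,"wz":0,"hand":-0.3},{"x":-0.035,"y":0.056,"z":0,"wx":0,"wy":0,"wz":0,"hand":-0.3},{"x":0,"y":0,"z":0,"wx":0,"wy":0,"wz":0,"hand":-0.3},{"x":0,"y":0,"z":0.1,"wx":0,"wy":0,"wz":0,"hand":-0.3},{"x":0,"y":0,"z":0.15,"wx":0,"wy":0,"wz":0,"hand":-0.3},{"x":0,"y":0,"z":0.1,"wx":0,"wy":0,"wz":0,"hand":-0.3}])

```text
time: 9.67
tool_pos: [0.5959, 0.2247, 0.1215]
tool_rot: [-0.001, 0.684, 0.729, -0.001]
contact_force: [-0.3, -0.6, -1.4]
gripper_width: 0.517
grasp_force: 61.3
```

```bash
python3 - <<'E'
from h import *
rows(.598,.2239,.072,1.635,1)
E
```

```text
now [0.5959 0.2247 0.1215] yaw 93.62 world d [ 0.0021 -0.0008 -0.0495] rotvec units [-0.005  0.    -0.001]
[-0.006, 0.015, 0.33, -0.005, 0.0, -0.001]
```

Emit:
send_rows(rows=[{"x":0,"y":0.01,"z":0.12,"wx":0,"wy":0,"wz":0,"hand":-0.3},{"x":0,"y":0,"z":0.12,"wx":0,"wy":0,"wz":0,"hand":-0.3},{"x":0,"y":0,"z":0.06,"wx":0,"wy":0,"wz":0,"hand":-0.3},{"x":0,"y":0,"z":0.03,"wx":0,"wy":0,"wz":0,"hand":-0.3},{"x":0,"y":0,"z":0,"wx":0,"wy":0,"wz":0,"hand":-0.3},{"x":0,"y":0,"z":0,"wx":0,"wy":0,"wz":0,"hand":0.2},{"x":0,"y":0,"z":0,"wx":0,"wy":0,"wz":0,"hand":0.6},{"x":0,"y":0,"z":0,"wx":0,"wy":0,"wz":0,"hand":1},{"x":0,"y":0,"z":0,"wx":0,"wy":0,"wz":0,"hand":1},{"x":0,"y":0,"z":0,"wx":0,"wy":0,"wz":0,"hand":1}])

```text
time: 10.5
tool_pos: [0.6007, 0.2243, 0.0764]
tool_rot: [0.0, 0.685, 0.729, 0.001]
contact_force: [0.3, 0.5, -0.8]
gripper_width: 0.999
grasp_force: 0.0
```

Emit:
send_rows(rows=[{"x":0,"y":0,"z":-0.15,"wx":0,"wy":0,"wz":0,"hand":1},{"x":0,"y":0,"z":-0.25,"wx":0,"wy":0,"wz":0,"hand":1},{"x":0,"y":0,"z":-0.25,"wx":0,"wy":0,"wz":0,"hand":1},{"x":0,"y":0,"z":-0.25,"wx":0,"wy":0,"wz":0,"hand":1},{"x":-0.1,"y":-0.2,"z":0,"wx":0,"wy":0,"wz":0,"hand":1},{"x":-0.1,"y":-0.2,"z":0,"wx":0,"wy":0,"wz":0,"hand":1},{"x":-0.1,"y":-0.2,"z":0,"wx":0,"wy":0,"wz":0,"hand":1},{"x":-0.15,"y":-0.2,"z":0,"wx":0,"wy":0,"wz":0,"hand":1},{"x":-0.2,"y":-0.2,"z":0,"wx":0,"wy":0,"wz":0,"hand":1},{"x":0,"y":-0.1,"z":0,"wx":0,"wy":0,"wz":0,"hand":1}])

```text
time: 11.33
tool_pos: [0.4396, 0.1144, 0.2101]
tool_rot: [0.001, 0.686, 0.728, -0.001]
contact_force: [0.1, -0.0, -0.3]
gripper_width: 1.003
grasp_force: 0.0
```

```bash
python3 - <<'E'
from h import *
rows(.4396,.1109,.06,1.635,1)
E
```

```text
now [0.4396 0.1144 0.2101] yaw 93.38 world d [-0.     -0.0035 -0.1501] rotvec units [-0.     0.002 -0.007]
[-0.021, -0.001, 1.001, -0.0, 0.002, -0.007]
```

Emit:
send_rows(rows=[{"x":-0.02,"y":0,"z":0.2,"wx":0,"wy":0,"wz":-0.007,"hand":1},{"x":0,"y":0,"z":0.2,"wx":0,"wy":0,"wz":0,"hand":1},{"x":0,"y":0,"z":0.2,"wx":0,"wy":0,"wz":0,"hand":1},{"x":0,"y":0,"z":0.2,"wx":0,"wy":0,"wz":0,"hand":1},{"x":0,"y":0,"z":0.2,"wx":0,"wy":0,"wz":0,"hand":1},{"x":0,"y":0,"z":0,"wx":0,"wy":0,"wz":0,"hand":0.5},{"x":0,"y":0,"z":0,"wx":0,"wy":0,"wz":0,"hand":0.2},{"x":0,"y":0,"z":0,"wx":0,"wy":0,"wz":0,"hand":0},{"x":0,"y":0,"z":0,"wx":0,"wy":0,"wz":0,"hand":-0.3},{"x":0,"y":0,"z":0,"wx":0,"wy":0,"wz":0,"hand":-0.3}])

```text
time: 12.17
tool_pos: [0.4441, 0.1145, 0.0631]
tool_rot: [0.002, 0.683, 0.73, 0.002]
contact_force: [-1.0, 1.1, 3.4]
gripper_width: 0.503
grasp_force: 60.8
```

Emit:
send_rows(rows=[{"x":0,"y":0,"z":0,"wx":0,"wy":0,"wz":0,"hand":-0.3},{"x":0,"y":0,"z":0,"wx":0,"wy":0,"wz":0,"hand":-0.3},{"x":0,"y":0,"z":-0.08,"wx":0,"wy":0,"wz":0,"hand":-0.3},{"x":0,"y":0,"z":-0.15,"wx":0,"wy":0,"wz":0,"hand":-0.3},{"x":0,"y":0,"z":-0.2,"wx":0,"wy":0,"wz":0,"hand":-0.3},{"x":0,"y":0,"z":-0.2,"wx":0,"wy":0,"wz":0,"hand":-0.3},{"x":0,"y":0,"z":-0.1,"wx":0,"wy":0,"wz":0,"hand":-0.3},{"x":0,"y":0,"z":-0.05,"wx":0,"wy":0,"wz":0,"hand":-0.3},{"x":0,"y":0,"z":0,"wx":0,"wy":0,"wz":0,"hand":-0.3},{"x":0,"y":0,"z":0,"wx":0,"wy":0,"wz":0,"hand":-0.3}])

```text
time: 13.0
tool_pos: [0.4417, 0.1143, 0.1768]
tool_rot: [-0.0, 0.683, 0.73, -0.0]
contact_force: [0.4, -0.1, -1.9]
gripper_width: 0.504
grasp_force: 60.9
```

```bash
python3 - <<'E'
from h import *
rows(.6012,.1740,.175,1.635,1)
E
```

```text
now [0.4417 0.1143 0.1768] yaw 93.85 world d [ 0.1595  0.0597 -0.0018] rotvec units [-0.    -0.     0.004]
[0.326, 1.088, 0.012, -0.0, -0.0, 0.004]
```

Emit:
send_rows(rows=[{"x":0.05,"y":0.14,"z":0,"wx":0,"wy":0,"wz":0,"hand":-0.3},{"x":0.06,"y":0.2,"z":0,"wx":0,"wy":0,"wz":0,"hand":-0.3},{"x":0.06,"y":0.2,"z":0,"wx":0,"wy":0,"wz":0,"hand":-0.3},{"x":0.06,"y":0.2,"z":0,"wx":0,"wy":0,"wz":0,"hand":-0.3},{"x":0.06,"y":0.2,"z":0,"wx":0,"wy":0,"wz":0,"hand":-0.3},{"x":0.045,"y":0.12,"z":0,"wx":0,"wy":0,"wz":0,"hand":-0.3},{"x":0.01,"y":0.03,"z":0,"wx":0,"wy":0,"wz":0,"hand":-0.3},{"x":0,"y":0,"z":0,"wx":0,"wy":0,"wz":0,"hand":-0.3},{"x":0,"y":0,"z":0.15,"wx":0,"wy":0,"wz":0,"hand":-0.3},{"x":0,"y":0,"z":0.2,"wx":0,"wy":0,"wz":0,"hand":-0.3}])

```text
time: 13.83
tool_pos: [0.6027, 0.1769, 0.1269]
tool_rot: [0.002, 0.683, 0.73, 0.002]
contact_force: [0.5, -0.4, -2.1]
gripper_width: 0.503
grasp_force: 61.3
```

Emit:
send_rows(rows=[{"x":0,"y":0,"z":0.2,"wx":0,"wy":0,"wz":0,"hand":-0.3},{"x":0,"y":0,"z":0.08,"wx":0,"wy":0,"wz":0,"hand":-0.3},{"x":0,"y":0,"z":0.05,"wx":0,"wy":0,"wz":0,"hand":-0.3},{"x":0,"y":0,"z":0.02,"wx":0,"wy":0,"wz":0,"hand":-0.3},{"x":0,"y":0,"z":0,"wx":0,"wy":0,"wz":0,"hand":-0.3},{"x":0,"y":0,"z":0,"wx":0,"wy":0,"wz":0,"hand":-0.3},{"x":0,"y":0,"z":0,"wx":0,"wy":0,"wz":0,"hand":-0.3},{"x":0,"y":0,"z":0,"wx":0,"wy":0,"wz":0,"hand":-0.3},{"x":0,"y":0,"z":0,"wx":0,"wy":0,"wz":0,"hand":-0.3},{"x":0,"y":0,"z":0,"wx":0,"wy":0,"wz":0,"hand":-0.3}])

```text
time: 14.67
tool_pos: [0.602, 0.177, 0.0729]
tool_rot: [0.0, 0.683, 0.73, 0.0]
contact_force: [0.3, -0.2, -1.3]
gripper_width: 0.5
grasp_force: 61.2
```

```bash
python3 - <<'E'
from h import *
rows(.6012,.1770,.071,1.635,1)
q=grab_frame("side");cv2.imwrite("pics/c6.png",cv2.resize(q[180:340,180:380],(600,480)))
E
```

```text
now [0.602  0.177  0.0729] yaw 93.86 world d [-0.0008  0.     -0.0019] rotvec units [ 0.001 -0.     0.004]
[0.001, -0.006, 0.013, 0.001, -0.0, 0.004]
```

View pics/c6.png

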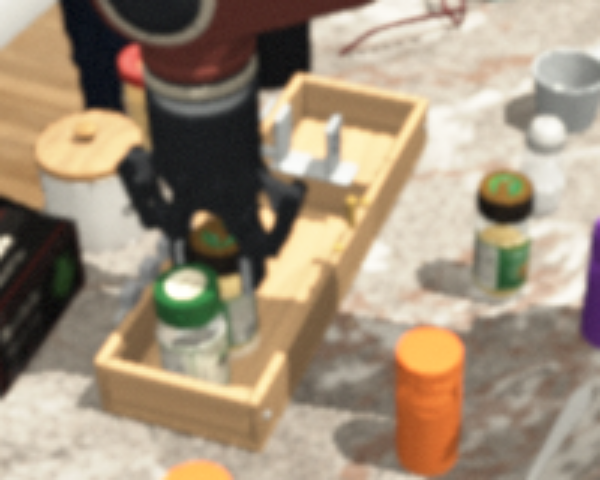

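The first jar stands upright in the caddy (crop 190,310) and the second is beside it, still held. I release it and go to the third.

Emit:
send_rows(rows=[{"x":0,"y":0,"z":0.012,"wx":0,"wy":0,"wz":0,"hand":-0.3},{"x":0,"y":0,"z":0,"wx":0,"wy":0,"wz":0,"hand":0.2},{"x":0,"y":0,"z":0,"wx":0,"wy":0,"wz":0,"hand":0.6},{"x":0,"y":0,"z":0,"wx":0,"wy":0,"wz":0,"hand":1},{"x":0,"y":0,"z":0,"wx":0,"wy":0,"wz":0,"hand":1},{"x":0,"y":0,"z":0,"wx":0,"wy":0,"wz":0,"hand":1},{"x":0,"y":0,"z":-0.15,"wx":0,"wy":0,"wz":0,"hand":1},{"x":0,"y":0,"z":-0.25,"wx":0,"wy":0,"wz":0,"hand":1},{"x":0,"y":0,"z":-0.25,"wx":0,"wy":0,"wz":0,"hand":1},{"x":0,"y":0,"z":-0.25,"wx":0,"wy":0,"wz":0,"hand":1}])

```text
time: 15.55
tool_pos: [0.6011, 0.1768, 0.2064]
tool_rot: [-0.0, 0.683, 0.73, -0.001]
contact_force: [2.4, 0.5, 0.4]
gripper_width: 1.001
grasp_force: 0.0
```

Emit:
send_rows(rows=[{"x":-0.12,"y":-0.15,"z":0,"wx":0,"wy":0,"wz":0,"hand":1},{"x":-0.12,"y":-0.15,"z":0,"wx":0,"wy":0,"wz":0,"hand":1},{"x":-0.12,"y":-0.15,"z":0,"wx":0,"wy":0,"wz":0,"hand":1},{"x":-0.12,"y":-0.15,"z":0,"wx":0,"wy":0,"wz":0,"hand":1},{"x":-0.12,"y":-0.15,"z":0,"wx":0,"wy":0,"wz":0,"hand":1},{"x":-0.12,"y":-0.15,"z":0,"wx":0,"wy":0,"wz":0,"hand":1},{"x":-0.12,"y":-0.15,"z":0,"wx":0,"wy":0,"wz":0,"hand":1},{"x":-0.075,"y":-0.13,"z":0,"wx":0,"wy":0,"wz":0,"hand":1},{"x":0,"y":0,"z":0,"wx":0,"wy":0,"wz":0,"hand":1},{"x":0,"y":0,"z":0,"wx":0,"wy":0,"wz":0,"hand":1}])

```text
time: 16.38
tool_pos: [0.434, 0.0277, 0.2057]
tool_rot: [0.001, 0.683, 0.73, 0.001]
contact_force: [1.5, -0.6, 0.5]
gripper_width: 1.0
grasp_force: 0.0
```

```bash
python3 - <<'E'
from h import *
rows(.4335,.0282,.06,1.635,1)
E
```

```text
now [0.434  0.0277 0.2057] yaw 93.77 world d [-0.0005  0.0005 -0.1457] rotvec units [ 0.002 -0.     0.002]
[0.004, -0.005, 0.972, 0.002, -0.0, 0.002]
```

Emit:
send_rows(rows=[{"x":0,"y":0,"z":0.2,"wx":0,"wy":0,"wz":0,"hand":1},{"x":0,"y":0,"z":0.2,"wx":0,"wy":0,"wz":0,"hand":1},{"x":0,"y":0,"z":0.2,"wx":0,"wy":0,"wz":0,"hand":1},{"x":0,"y":0,"z":0.2,"wx":0,"wy":0,"wz":0,"hand":1},{"x":0,"y":0,"z":0.17,"wx":0,"wy":0,"wz":0,"hand":1},{"x":0,"y":0,"z":0,"wx":0,"wy":0,"wz":0,"hand":0.5},{"x":0,"y":0,"z":0,"wx":0,"wy":0,"wz":0,"hand":0.2},{"x":0,"y":0,"z":0,"wx":0,"wy":0,"wz":0,"hand":0},{"x":0,"y":0,"z":0,"wx":0,"wy":0,"wz":0,"hand":-0.3},{"x":0,"y":0,"z":0,"wx":0,"wy":0,"wz":0,"hand":-0.3}])

```text
time: 17.22
tool_pos: [0.4364, 0.028, 0.0625]
tool_rot: [0.002, 0.683, 0.731, 0.001]
contact_force: [-0.4, 0.5, 3.1]
gripper_width: 0.502
grasp_force: 60.9
```

Emit:
send_rows(rows=[{"x":0,"y":0,"z":0,"wx":0,"wy":0,"wz":0,"hand":-0.3},{"x":0,"y":0,"z":0,"wx":0,"wy":0,"wz":0,"hand":-0.3},{"x":0,"y":0,"z":-0.08,"wx":0,"wy":0,"wz":0,"hand":-0.3},{"x":0,"y":0,"z":-0.15,"wx":0,"wy":0,"wz":0,"hand":-0.3},{"x":0,"y":0,"z":-0.2,"wx":0,"wy":0,"wz":0,"hand":-0.3},{"x":0,"y":0,"z":-0.2,"wx":0,"wy":0,"wz":0,"hand":-0.3},{"x":0,"y":0,"z":-0.1,"wx":0,"wy":0,"wz":0,"hand":-0.3},{"x":0,"y":0,"z":-0.05,"wx":0,"wy":0,"wz":0,"hand":-0.3},{"x":0,"y":0,"z":0,"wx":0,"wy":0,"wz":0,"hand":-0.3},{"x":0,"y":0,"z":0,"wx":0,"wy":0,"wz":0,"hand":-0.3}])

```text
time: 18.05
tool_pos: [0.4339, 0.0281, 0.1763]
tool_rot: [-0.0, 0.683, 0.73, -0.0]
contact_force: [-0.3, -0.5, -1.9]
gripper_width: 0.499
grasp_force: 61.0
```

```bash
python3 - <<'E'
from h import *
rows(.6044,.1241,.175,1.635,1)
E
```

```text
now [0.4339 0.0281 0.1763] yaw 93.85 world d [ 0.1705  0.096  -0.0013] rotvec units [-0.001 -0.     0.004]
[0.562, 1.177, 0.008, -0.001, -0.0, 0.004]
```

Emit:
send_rows(rows=[{"x":0.07,"y":0.14,"z":0,"wx":0,"wy":0,"wz":0,"hand":-0.3},{"x":0.1,"y":0.21,"z":0,"wx":0,"wy":0,"wz":0,"hand":-0.3},{"x":0.1,"y":0.21,"z":0,"wx":0,"wy":0,"wz":0,"hand":-0.3},{"x":0.1,"y":0.21,"z":0,"wx":0,"wy":0,"wz":0,"hand":-0.3},{"x":0.1,"y":0.21,"z":0,"wx":0,"wy":0,"wz":0,"hand":-0.3},{"x":0.07,"y":0.15,"z":0,"wx":0,"wy":0,"wz":0,"hand":-0.3},{"x":0.02,"y":0.045,"z":0,"wx":0,"wy":0,"wz":0,"hand":-0.3},{"x":0,"y":0,"z":0,"wx":0,"wy":0,"wz":0,"hand":-0.3},{"x":0,"y":0,"z":0.12,"wx":0,"wy":0,"wz":0,"hand":-0.3},{"x":0,"y":0,"z":0.2,"wx":0,"wy":0,"wz":0,"hand":-0.3}])

```text
time: 18.88
tool_pos: [0.6059, 0.1234, 0.1314]
tool_rot: [0.002, 0.683, 0.73, 0.002]
contact_force: [1.6, 0.5, -0.4]
gripper_width: 0.502
grasp_force: 61.4
```

Emit:
send_rows(rows=[{"x":0,"y":0,"z":0.2,"wx":0,"wy":0,"wz":0,"hand":-0.3},{"x":0,"y":0,"z":0.1,"wx":0,"wy":0,"wz":0,"hand":-0.3},{"x":0,"y":0,"z":0.05,"wx":0,"wy":0,"wz":0,"hand":-0.3},{"x":0,"y":0,"z":0.02,"wx":0,"wy":0,"wz":0,"hand":-0.3},{"x":0,"y":0,"z":0.01,"wx":0,"wy":0,"wz":0,"hand":-0.3},{"x":0,"y":0,"z":0,"wx":0,"wy":0,"wz":0,"hand":-0.3},{"x":0,"y":0,"z":0,"wx":0,"wy":0,"wz":0,"hand":-0.3},{"x":0,"y":0,"z":0,"wx":0,"wy":0,"wz":0,"hand":-0.3},{"x":0,"y":0,"z":0,"wx":0,"wy":0,"wz":0,"hand":-0.3},{"x":0,"y":0,"z":0,"wx":0,"wy":0,"wz":0,"hand":-0.3}])

```text
time: 19.72
tool_pos: [0.605, 0.1238, 0.0728]
tool_rot: [0.0, 0.683, 0.731, 0.0]
contact_force: [0.6, 0.2, 0.4]
gripper_width: 0.501
grasp_force: 61.4
```

```bash
python3 - <<'E'
from h import *
rows(.6044,.1241,.071,1.635,1); print(manip.state()["contact_force"])
E
```

```text
now [0.605  0.1238 0.0728] yaw 93.86 world d [-0.0006  0.0003 -0.0018] rotvec units [ 0.002 -0.     0.004]
[0.002, -0.004, 0.012, 0.002, -0.0, 0.004]
[0.57844561 0.24837717 0.36970474]
```

Emit:
send_rows(rows=[{"x":0,"y":0,"z":0.012,"wx":0,"wy":0,"wz":0,"hand":-0.3},{"x":0,"y":0,"z":0,"wx":0,"wy":0,"wz":0,"hand":0.2},{"x":0,"y":0,"z":0,"wx":0,"wy":0,"wz":0,"hand":0.6},{"x":0,"y":0,"z":0,"wx":0,"wy":0,"wz":0,"hand":1},{"x":0,"y":0,"z":0,"wx":0,"wy":0,"wz":0,"hand":1},{"x":0,"y":0,"z":0,"wx":0,"wy":0,"wz":0,"hand":1},{"x":0,"y":0,"z":-0.15,"wx":0,"wy":0,"wz":0,"hand":1},{"x":0,"y":0,"z":-0.25,"wx":0,"wy":0,"wz":0,"hand":1},{"x":0,"y":0,"z":-0.25,"wx":0,"wy":0,"wz":0,"hand":1},{"x":0,"y":0,"z":-0.2,"wx":0,"wy":0,"wz":0,"hand":1}])

```text
time: 20.55
tool_pos: [0.605, 0.1238, 0.2005]
tool_rot: [0.001, 0.683, 0.73, 0.001]
contact_force: [1.2, -1.3, -0.0]
gripper_width: 1.004
grasp_force: 0.0
```

Emit:
send_rows(rows=[{"x":-0.1,"y":0,"z":0,"wx":0,"wy":0,"wz":0,"hand":1},{"x":-0.2,"y":-0.01,"z":0,"wx":0,"wy":0,"wz":0,"hand":1},{"x":-0.2,"y":-0.01,"z":0,"wx":0,"wy":0,"wz":0,"hand":1},{"x":-0.2,"y":-0.01,"z":0,"wx":0,"wy":0,"wz":0,"hand":1},{"x":-0.1,"y":0,"z":0,"wx":0,"wy":0,"wz":0,"hand":1},{"x":0,"y":0,"z":0,"wx":0,"wy":0,"wz":0,"hand":1},{"x":0,"y":0,"z":0,"wx":0,"wy":0,"wz":0,"hand":1},{"x":0,"y":0,"z":0,"wx":0,"wy":0,"wz":0,"hand":1},{"x":0,"y":0,"z":0,"wx":0,"wy":0,"wz":0,"hand":1},{"x":0,"y":0,"z":0,"wx":0,"wy":0,"wz":0,"hand":1}])

```text
time: 21.38
tool_pos: [0.6081, 0.0048, 0.1976]
tool_rot: [-0.0, 0.682, 0.731, 0.0]
contact_force: [0.5, -0.5, -0.1]
gripper_width: 1.003
grasp_force: 0.0
```

```bash
python3 - <<'E'
from h import *
rows(.6071,.004,.068,1.635,1)
t=grab_frame("top");q=grab_frame("side")
a=cv2.resize(t[120:285,160:420],(473,300));b=cv2.resize(q[180:340,180:354],(326,300));cv2.imwrite("pics/g7.png",np.hstack([a,b]))
E
```

```text
now [0.6081 0.0048 0.1976] yaw 93.94 world d [-0.001  -0.0008 -0.1296] rotvec units [-0.    -0.     0.006]
[-0.005, -0.007, 0.864, -0.0, -0.0, 0.006]
```

View pics/g7.png

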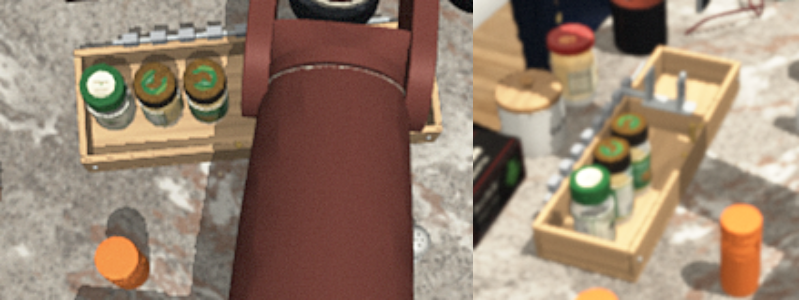

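All three jars stand upright in a row at the left end. Now I squeeze the divider again.

Emit:
send_rows(rows=[{"x":-0.005,"y":-0.007,"z":0.1,"wx":0,"wy":0,"wz":0.006,"hand":1},{"x":0,"y":0,"z":0.2,"wx":0,"wy":0,"wz":0,"hand":1},{"x":0,"y":0,"z":0.2,"wx":0,"wy":0,"wz":0,"hand":1},{"x":0,"y":0,"z":0.2,"wx":0,"wy":0,"wz":0,"hand":1},{"x":0,"y":0,"z":0.16,"wx":0,"wy":0,"wz":0,"hand":1},{"x":0,"y":0,"z":0,"wx":0,"wy":0,"wz":0,"hand":1},{"x":0,"y":0,"z":0,"wx":0,"wy":0,"wz":0,"hand":0.6},{"x":0,"y":0,"z":0,"wx":0,"wy":0,"wz":0,"hand":0.4},{"x":0,"y":0,"z":0,"wx":0,"wy":0,"wz":0,"hand":0.2},{"x":0,"y":0,"z":0,"wx":0,"wy":0,"wz":0,"hand":0.1}])

```text
time: 22.32
tool_pos: [0.6115, 0.0028, 0.0731]
tool_rot: [0.004, 0.685, 0.729, 0.004]
contact_force: [7.4, 0.9, -1.5]
gripper_width: 0.548
grasp_force: 3.4
```

Emit:
send_rows(rows=[{"x":0,"y":0,"z":0,"wx":0,"wy":0,"wz":0,"hand":0},{"x":0,"y":0,"z":0,"wx":0,"wy":0,"wz":0,"hand":-0.1},{"x":0,"y":0,"z":0,"wx":0,"wy":0,"wz":0,"hand":-0.2},{"x":0,"y":0,"z":0,"wx":0,"wy":0,"wz":0,"hand":-0.3},{"x":0,"y":0,"z":0,"wx":0,"wy":0,"wz":0,"hand":-0.3},{"x":0,"y":0,"z":0,"wx":0,"wy":0,"wz":0,"hand":-0.3},{"x":0,"y":0,"z":0,"wx":0,"wy":0,"wz":0,"hand":-0.3},{"x":0,"y":0,"z":0,"wx":0,"wy":0,"wz":0,"hand":-0.3},{"x":0,"y":0,"z":0,"wx":0,"wy":0,"wz":0,"hand":-0.3},{"x":0,"y":0,"z":0,"wx":0,"wy":0,"wz":0,"hand":-0.3}])

```text
time: 23.15
tool_pos: [0.6084, 0.0025, 0.0742]
tool_rot: [0.001, 0.684, 0.729, 0.0]
contact_force: [-12.8, -0.5, 15.2]
gripper_width: 0.442
grasp_force: 58.2
```

Emit:
send_rows(rows=[{"x":0.03,"y":0,"z":0,"wx":0,"wy":0,"wz":0,"hand":-0.3},{"x":0.06,"y":0,"z":0,"wx":0,"wy":0,"wz":0,"hand":-0.3},{"x":0.08,"y":0,"z":0,"wx":0,"wy":0,"wz":0,"hand":-0.3},{"x":0.08,"y":0,"z":0,"wx":0,"wy":0,"wz":0,"hand":-0.3},{"x":0.07,"y":0,"z":0,"wx":0,"wy":0,"wz":0,"hand":-0.3},{"x":0.05,"y":0,"z":0,"wx":0,"wy":0,"wz":0,"hand":-0.3},{"x":0.03,"y":0,"z":0,"wx":0,"wy":0,"wz":0,"hand":-0.3},{"x":0,"y":0,"z":0,"wx":0,"wy":0,"wz":0,"hand":-0.3},{"x":0,"y":0,"z":0,"wx":0,"wy":0,"wz":0,"hand":-0.3},{"x":0,"y":0,"z":0,"wx":0,"wy":0,"wz":0,"hand":-0.3}])

```text
time: 23.98
tool_pos: [0.6042, 0.063, 0.0741]
tool_rot: [0.001, 0.684, 0.729, 0.0]
contact_force: [-12.7, -0.1, 16.9]
gripper_width: 0.445
grasp_force: 59.5
```

```bash
python3 - <<'E'
from h import *
c=np.array([.60793,.0692]);s,R=pose();th=np.radians(3.68);d=s["tool_pos"][:2]-c
print("caddy x,y",np.cos(th)*d[0]+np.sin(th)*d[1],-np.sin(th)*d[0]+np.cos(th)*d[1],s["contact_force"],s["gripper_width"]*85)
E
```

```text
caddy x,y -0.004104972304979547 -0.005985328124801418 [-12.70329524  -0.12902814  16.8746022 ] 37.787083558522404
```

```bash
python3 - <<'E'
from h import *
c=np.array([.60793,.0692]);th=np.radians(3.68);R=np.array([[np.cos(th),-np.sin(th)],[np.sin(th),np.cos(th)]])
cad=lambda w:R.T@(np.array(w)[:2]-c)
# column edges of the plates by horizontal gradient against wood, in colour saturation
for f,lst in [("t4",[(.0,-.065,.106)]),("top0",[(.0,.115,.106)])]:
    im=cv2.imread(f"pics/{f}.png");S=cv2.cvtColor(im,cv2.COLOR_BGR2HSV)[...,1].astype(float)
    for cx in (-.024,.023):
        for dz in (0.100,.095,.09):
            cy=lst[0][1];w=R@[cx,cy]+c;u=proj("top",[*w,dz]);r=int(round(u[1]))
            seg=S[r,int(u[0])-18:int(u[0])+19];g=seg<0.5*(seg.max()+np.median(np.sort(seg)[:8]))
            idx=np.where(g)[0]+int(u[0])-18
            if len(idx): 
                m=(idx.min()+idx.max())/2;print(f,cx,dz,len(idx),idx.min(),idx.max(),cad(onz("top",(m,r),dz)).round(4))
E
```

```text
t4 -0.024 0.1 15 328 342 [-0.0232 -0.0605]
t4 -0.024 0.095 15 328 342 [-0.0237 -0.0607]
t4 -0.024 0.09 14 328 341 [-0.0241 -0.06  ]
t4 0.023 0.1 14 327 340 [ 0.0233 -0.0621]
t4 0.023 0.095 14 327 340 [ 0.023  -0.0623]
t4 0.023 0.09 13 327 339 [ 0.0228 -0.0616]
top0 -0.024 0.1 17 233 249 [-0.0237  0.1141]
top0 -0.024 0.095 16 234 249 [-0.0242  0.1138]
top0 -0.024 0.09 16 234 249 [-0.0248  0.1144]
top0 0.023 0.1 15 231 245 [0.0228 0.1166]
top0 0.023 0.095 15 231 245 [0.0226 0.1173]
top0 0.023 0.09 15 231 245 [0.0242 0.1177]
```

The estimates put the divider about 2.5 mm left of the notch centre, so I shift it right by 2.5 mm before letting go.

Emit:
send_rows(rows=[{"x":-0.017,"y":0,"z":0,"wx":0,"wy":0,"wz":0,"hand":-0.3},{"x":0,"y":0,"z":0,"wx":0,"wy":0,"wz":0,"hand":-0.3},{"x":0,"y":0,"z":0,"wx":0,"wy":0,"wz":0,"hand":-0.3},{"x":0,"y":0,"z":0,"wx":0,"wy":0,"wz":0,"hand":0.4},{"x":0,"y":0,"z":0,"wx":0,"wy":0,"wz":0,"hand":0.8},{"x":0,"y":0,"z":0,"wx":0,"wy":0,"wz":0,"hand":1},{"x":0,"y":0,"z":0,"wx":0,"wy":0,"wz":0,"hand":1},{"x":0,"y":0,"z":-0.2,"wx":0,"wy":0,"wz":0,"hand":1},{"x":0,"y":0,"z":-0.26,"wx":0,"wy":0,"wz":0,"hand":1},{"x":0,"y":0,"z":-0.26,"wx":0,"wy":0,"wz":0,"hand":1}])

```text
time: 24.82
tool_pos: [0.602, 0.0602, 0.1764]
tool_rot: [-0.002, 0.685, 0.729, -0.001]
contact_force: [1.2, 0.8, 0.5]
gripper_width: 1.004
grasp_force: 0.0
```

Emit:
send_rows(rows=[{"x":-0.05,"y":-0.2,"z":-0.2,"wx":0,"wy":0,"wz":0,"hand":1},{"x":-0.05,"y":-0.2,"z":-0.1,"wx":0,"wy":0,"wz":0,"hand":1},{"x":-0.05,"y":-0.25,"z":0,"wx":0,"wy":0,"wz":0,"hand":1},{"x":-0.15,"y":-0.22,"z":0,"wx":0,"wy":0,"wz":0,"hand":1},{"x":-0.2,"y":-0.15,"z":0,"wx":0,"wy":0,"wz":0,"hand":1},{"x":-0.24,"y":-0.1,"z":0,"wx":0,"wy":0,"wz":0,"hand":1},{"x":-0.24,"y":0,"z":0,"wx":0,"wy":0,"wz":0,"hand":1},{"x":-0.24,"y":0,"z":0,"wx":0,"wy":0,"wz":0,"hand":1},{"x":-0.24,"y":0,"z":0,"wx":0,"wy":0,"wz":0,"hand":1},{"x":-0.24,"y":0,"z":0,"wx":0,"wy":0,"wz":0,"hand":1}])

```text
time: 25.65
tool_pos: [0.4522, -0.2062, 0.2212]
tool_rot: [0.0, 0.685, 0.729, 0.0]
contact_force: [0.8, 0.1, -0.2]
gripper_width: 1.0
grasp_force: 0.0
```

```bash
python3 - <<'E'
from h import *
t=grab_frame("top");cv2.imwrite("pics/t8.png",t)
s,R=pose();print(s["time"],s["tool_pos"],s["joint_pos"])
cv2.imwrite("pics/c8.png",cv2.resize(t[110:310,190:540],(800,457)))
E
```

```text
25.7 [ 0.45227571 -0.21160679  0.22121193] [-0.58444083 -0.25023292  1.91149954 -0.00412877  1.47750912 -0.64193951]
```

View pics/c8.png

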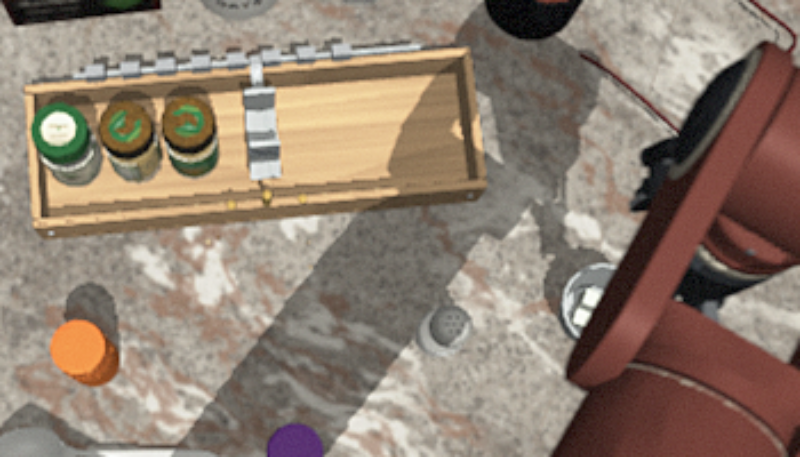

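The divider stands at the tall peg between teeth, with the jars closed in. The cup's left rim has not moved since the earlier picture. Now I measure the cup on the unobstructed t4 picture.

```bash
python3 - <<'E'
from h import *
t=cv2.imread("pics/t4.png")
g=cv2.cvtColor(t,cv2.COLOR_BGR2GRAY)
e=cv2.HoughCircles(cv2.resize(g[215:275,420:490],None,fx=4,fy=4,interpolation=2),cv2.HOUGH_GRADIENT,1,200,param1=120,param2=20,minRadius=66,maxRadius=90)
x,y,r=e[0,0]/4;u=(420+x,215+y);print("rim",u,r)
c=onz("top",u,.055);h=onz("top",(520.3,268),.055);d=(h-c)[:2];print(c,h,np.hypot(*d),np.degrees(np.arctan2(*d[::-1])))
for q in[(.5,)]: 
    m=onz("top",(487,255.6),.055);print("handle mid",m,np.degrees(np.arctan2(m[1]-c[1],m[0]-c[0])))
k=-d/np.hypot(*d);p=c[:2]-k*.095;yaw=np.arctan2(k[1],k[0]);print(p,yaw)
rows(p[0],p[1],.2,yaw,5)
cv2.imwrite("pics/c9.png",cv2.resize(g[205:285,410:540],(780,480)))
E
```

```text
rim (np.float32(454.125), np.float32(244.625)) 17.375
[ 0.45225819 -0.21735962  0.055     ] [ 0.4048536  -0.33973439  0.055     ] 0.13123558886400838 -111.174985465983
handle mid [ 0.42985436 -0.27842794  0.055     ] -110.1463153889191
[ 0.41794252 -0.30594537] 1.2012231113515475
now [ 0.4523 -0.2116  0.2212] yaw 93.32 world d [-0.0343 -0.0943 -0.0212] rotvec units [0.001 0.006 0.544]
[-0.123, -0.053, 0.029, 0.0, 0.001, 0.109]
[-0.127, -0.042, 0.029, 0.0, 0.001, 0.109]
[-0.13, -0.031, 0.029, 0.0, 0.001, 0.109]
[-0.132, -0.02, 0.029, 0.0, 0.001, 0.109]
[-0.134, -0.009, 0.028, 0.0, 0.001, 0.109]
```

View pics/c9.png

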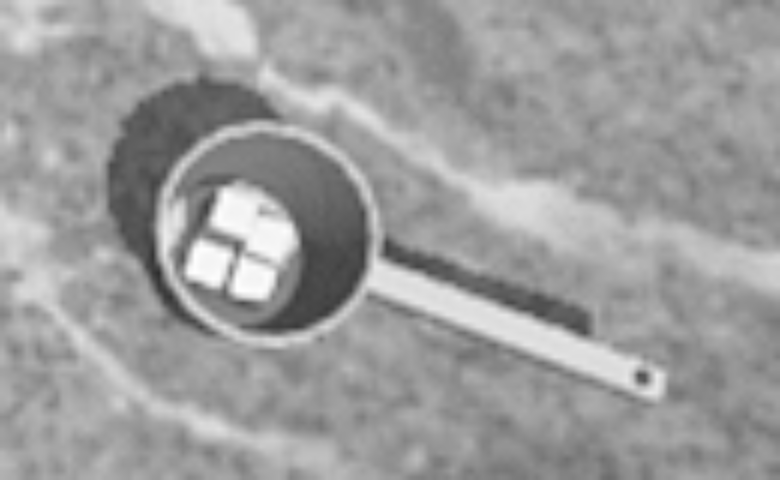

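The rim is centred at full (454.6,244.0). The handle runs from (476.7,252.2) to (518.3,268.5). I'll compute directly from the handle line.

```bash
python3 - <<'E'
from h import *
c=onz("top",(454.6,244.),.055);a=onz("top",(476.7,252.2),.055);b=onz("top",(518.3,268.5),.055);e=onz("top",(520.5,268.8),.055)
k=(a-b)[:2];k/=np.hypot(*k);yaw=np.arctan2(k[1],k[0]);n=np.array([-k[1],k[0]])
print(c,b,"yaw",yaw,np.degrees(yaw),"axis off line",n@(c-b)[:2],"axis->end",k@(c-e)[:2])
p=b[:2]+k*(k@(c-b)[:2]-.095);print("grip pt",p)
rows(p[0],p[1],.15,yaw,5)
E
```

```text
[ 0.45343779 -0.21834701  0.055     ] [ 0.40399388 -0.33585524  0.055     ] yaw 1.1659676624945787 66.80502610967336 axis off line 0.0008345874640510176 axis->end 0.13153605965910525
grip pt [ 0.4167881  -0.30599686]
now [ 0.4523 -0.2116  0.2212] yaw 93.32 world d [-0.0355 -0.0944 -0.0712] rotvec units [0.001 0.006 0.589]
[-0.122, -0.054, 0.096, 0.0, 0.001, 0.118]
[-0.127, -0.043, 0.095, 0.0, 0.001, 0.118]
[-0.131, -0.031, 0.095, 0.0, 0.001, 0.118]
[-0.133, -0.019, 0.095, 0.0, 0.001, 0.118]
[-0.134, -0.006, 0.095, 0.0, 0.001, 0.118]
```

Emit:
send_rows(rows=[{"x":-0.12,"y":-0.054,"z":0,"wx":0,"wy":0,"wz":0.118,"hand":1},{"x":-0.127,"y":-0.043,"z":0.09,"wx":0,"wy":0,"wz":0.118,"hand":0.5},{"x":-0.13,"y":-0.03,"z":0.1,"wx":0,"wy":0,"wz":0.118,"hand":0},{"x":-0.133,"y":-0.02,"z":0.1,"wx":0,"wy":0,"wz":0.118,"hand":0},{"x":-0.134,"y":-0.006,"z":0.1,"wx":0,"wy":0,"wz":0.118,"hand":0},{"x":0,"y":0,"z":0.1,"wx":0,"wy":0,"wz":0,"hand":0},{"x":0,"y":0,"z":0,"wx":0,"wy":0,"wz":0,"hand":0},{"x":0,"y":0,"z":0,"wx":0,"wy":0,"wz":0,"hand":0},{"x":0,"y":0,"z":0,"wx":0,"wy":0,"wz":0,"hand":0},{"x":0,"y":0,"z":0,"wx":0,"wy":0,"wz":0,"hand":0}])

```text
time: 26.53
tool_pos: [0.4186, -0.2984, 0.1487]
tool_rot: [0.001, 0.833, 0.553, 0.0]
contact_force: [0.5, -0.1, -0.8]
gripper_width: 0.498
grasp_force: 0.0
```

```bash
python3 - <<'E'
from h import *
rows(.4168,-.306,.031,1.166,1)
q=grab_frame("side");t=grab_frame("top")
z=lambda im,X:(cv2.putText,None)
k=np.array([.394,.919]);
for nm,im in(("side",q),("top",t)):
    for X in([.4534,-.2183,.055],[.4534-.133*k[0],-.2183-.133*k[1],.05]):
        cv2.circle(im,tuple(int(v) for v in proj(nm,X)),1,(0,0,255),-1)
a=cv2.resize(q[140:260,320:460],(467,400));b=cv2.resize(t[200:300,430:513],(332,400));cv2.imwrite("pics/c10.png",np.hstack([a,b]))
E
```

```text
now [ 0.4186 -0.2984  0.1487] yaw 67.09 world d [-0.0018 -0.0076 -0.1177] rotvec units [0.003 0.001 0.006]
[-0.051, 0.007, 0.785, 0.003, 0.001, 0.006]
```

View pics/c10.png

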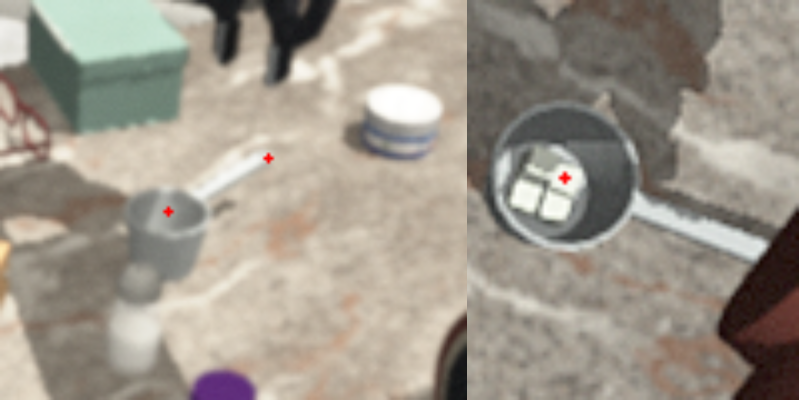

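The red marks coincide with the rim centre and the handle end in both views, so the cup has not moved. Now I grasp the handle.

Emit:
send_rows(rows=[{"x":-0.05,"y":0.007,"z":0.1,"wx":0,"wy":0,"wz":0.006,"hand":0},{"x":0,"y":0,"z":0.18,"wx":0,"wy":0,"wz":0,"hand":0},{"x":0,"y":0,"z":0.18,"wx":0,"wy":0,"wz":0,"hand":0},{"x":0,"y":0,"z":0.18,"wx":0,"wy":0,"wz":0,"hand":0},{"x":0,"y":0,"z":0.1,"wx":0,"wy":0,"wz":0,"hand":0},{"x":0,"y":0,"z":0.04,"wx":0,"wy":0,"wz":0,"hand":0},{"x":0,"y":0,"z":0,"wx":0,"wy":0,"wz":0,"hand":-0.4},{"x":0,"y":0,"z":0,"wx":0,"wy":0,"wz":0,"hand":-0.6},{"x":0,"y":0,"z":0,"wx":0,"wy":0,"wz":0,"hand":-0.8},{"x":0,"y":0,"z":0,"wx":0,"wy":0,"wz":0,"hand":-1}])

```text
time: 27.47
tool_pos: [0.4169, -0.3066, 0.0321]
tool_rot: [0.002, 0.835, 0.55, 0.0]
contact_force: [0.4, -0.4, 1.1]
gripper_width: 0.125
grasp_force: 58.5
```

Emit:
send_rows(rows=[{"x":0,"y":0,"z":0,"wx":0,"wy":0,"wz":0,"hand":-1},{"x":0,"y":0,"z":0,"wx":0,"wy":0,"wz":0,"hand":-1},{"x":0,"y":0,"z":0,"wx":0,"wy":0,"wz":0,"hand":-1},{"x":0,"y":0,"z":0,"wx":0,"wy":0,"wz":0,"hand":-1},{"x":0,"y":0,"z":0,"wx":0,"wy":0,"wz":0,"hand":-1},{"x":0,"y":0,"z":-0.04,"wx":0,"wy":0,"wz":0,"hand":-1},{"x":0,"y":0,"z":-0.06,"wx":0,"wy":0,"wz":0,"hand":-1},{"x":0,"y":0,"z":-0.1,"wx":0,"wy":0,"wz":0,"hand":-1},{"x":0,"y":0,"z":-0.1,"wx":0,"wy":0,"wz":0,"hand":-1},{"x":0,"y":0,"z":-0.05,"wx":0,"wy":0,"wz":0,"hand":-1}])

```text
time: 28.3
tool_pos: [0.4158, -0.3054, 0.0839]
tool_rot: [0.0, 0.835, 0.55, 0.0]
contact_force: [1.3, -0.4, -2.0]
gripper_width: 0.123
grasp_force: 58.5
```

```bash
python3 - <<'E'
from h import *
s,R=pose();print(s["tool_pos"],s["contact_force"],s["ft_torque"],s["gripper_width"]*85,s["joint_pos"].round(3))
rows(.42,-.30,.2,.0,1)
E
```

```text
[ 0.41577676 -0.30539256  0.08388071] [ 1.27280827 -0.42251738 -2.04547629] [-0.19764881  0.01441028  0.01150884] 10.444483454029594 [-0.778 -0.068  1.991  0.     1.219 -0.373]
now [ 0.4158 -0.3054  0.0839] yaw 66.78 world d [0.0042 0.0054 0.1161] rotvec units [ 0.    -0.     1.484]
[0.044, 0.012, -0.774, 0.0, -0.0, 1.484]
```

Emit:
send_rows(rows=[{"x":0,"y":0,"z":-0.1,"wx":0,"wy":0,"wz":0,"hand":-1},{"x":0,"y":0,"z":-0.17,"wx":0,"wy":0,"wz":0,"hand":-1},{"x":0,"y":0,"z":-0.17,"wx":0,"wy":0,"wz":0,"hand":-1},{"x":0,"y":0,"z":-0.17,"wx":0,"wy":0,"wz":0,"hand":-1},{"x":0,"y":0,"z":-0.12,"wx":0,"wy":0,"wz":0,"hand":-1},{"x":0,"y":0,"z":-0.05,"wx":0,"wy":0,"wz":0,"hand":-1},{"x":0,"y":0,"z":0,"wx":0,"wy":0,"wz":0,"hand":-1},{"x":0,"y":0,"z":0,"wx":0,"wy":0,"wz":0,"hand":-1},{"x":0,"y":0,"z":0,"wx":0,"wy":0,"wz":0,"hand":-1},{"x":0,"y":0,"z":0,"wx":0,"wy":0,"wz":0,"hand":-1}])

```text
time: 29.13
tool_pos: [0.4149, -0.3048, 0.1974]
tool_rot: [-0.002, 0.835, 0.55, -0.0]
contact_force: [-0.6, -0.3, -2.5]
gripper_width: 0.124
grasp_force: 58.5
```

```bash
python3 - <<'E'
from h import *
rows(.518,-.0167,.2,.0642,20);s=manip.state();print(s["contact_force"],s["ft_torque"])
E
```

```text
now [ 0.4149 -0.3048  0.1974] yaw 66.76 world d [0.1031 0.2881 0.0026] rotvec units [-5.000e-03  1.000e-03  1.402e+00]
[0.102, -0.006, -0.001, -0.0, 0.0, 0.07]
[0.101, -0.012, -0.001, -0.0, 0.0, 0.07]
[0.1, -0.017, -0.001, -0.0, 0.0, 0.07]
[0.099, -0.023, -0.001, -0.0, 0.0, 0.07]
[0.098, -0.028, -0.001, -0.0, 0.0, 0.07]
[0.096, -0.034, -0.001, -0.0, 0.0, 0.07]
[0.094, -0.039, -0.001, -0.0, 0.0, 0.07]
[0.092, -0.044, -0.001, -0.0, 0.0, 0.07]
[0.089, -0.049, -0.001, -0.0, 0.0, 0.07]
[0.087, -0.054, -0.001, -0.0, 0.0, 0.07]
[0.083, -0.059, -0.001, -0.0, 0.0, 0.07]
[0.08, -0.063, -0.001, -0.0, 0.0, 0.07]
[0.077, -0.067, -0.001, -0.0, 0.0, 0.07]
[0.073, -0.072, -0.001, -0.0, 0.0, 0.07]
[0.069, -0.075, -0.001, -0.0, 0.0, 0.07]
[0.064, -0.079, -0.001, -0.0, 0.0, 0.07]
[0.06, -0.083, -0.001, -0.0, 0.0, 0.07]
[0.055, -0.086, -0.001, -0.0, 0.0, 0.07]
[0.05, -0.089, -0.001, -0.0, 0.0, 0.07]
[0.046, -0.091, -0.001, -0.0, 0.0, 0.07]
[-0.63395427 -0.33558925 -2.49915973] [-0.21875166  0.01685118 -0.00461405]
```

Emit:
send_rows(rows=[{"x":0.1,"y":-0.006,"z":0,"wx":0,"wy":0,"wz":0.07,"hand":-1},{"x":0.1,"y":-0.012,"z":0,"wx":0,"wy":0,"wz":0.07,"hand":-1},{"x":0.1,"y":-0.017,"z":0,"wx":0,"wy":0,"wz":0.07,"hand":-1},{"x":0.1,"y":-0.023,"z":0,"wx":0,"wy":0,"wz":0.07,"hand":-1},{"x":0.098,"y":-0.028,"z":0,"wx":0,"wy":0,"wz":0.07,"hand":-1},{"x":0.096,"y":-0.034,"z":0,"wx":0,"wy":0,"wz":0.07,"hand":-1},{"x":0.094,"y":-0.04,"z":0,"wx":0,"wy":0,"wz":0.07,"hand":-1},{"x":0.092,"y":-0.044,"z":0,"wx":0,"wy":0,"wz":0.07,"hand":-1},{"x":0.09,"y":-0.05,"z":0,"wx":0,"wy":0,"wz":0.07,"hand":-1},{"x":0.087,"y":-0.054,"z":0,"wx":0,"wy":0,"wz":0.07,"hand":-1}])

```text
time: 29.97
tool_pos: [0.4664, -0.1606, 0.198]
tool_rot: [-0.001, 0.953, 0.302, -0.001]
contact_force: [-0.4, 1.2, -2.3]
gripper_width: 0.127
grasp_force: 58.6
```

Emit:
send_rows(rows=[{"x":0.083,"y":-0.06,"z":0,"wx":0,"wy":0,"wz":0.07,"hand":-1},{"x":0.08,"y":-0.063,"z":0,"wx":0,"wy":0,"wz":0.07,"hand":-1},{"x":0.077,"y":-0.067,"z":0,"wx":0,"wy":0,"wz":0.07,"hand":-1},{"x":0.073,"y":-0.072,"z":0,"wx":0,"wy":0,"wz":0.07,"hand":-1},{"x":0.07,"y":-0.075,"z":0,"wx":0,"wy":0,"wz":0.07,"hand":-1},{"x":0.064,"y":-0.08,"z":0,"wx":0,"wy":0,"wz":0.07,"hand":-1},{"x":0.06,"y":-0.083,"z":0,"wx":0,"wy":0,"wz":0.07,"hand":-1},{"x":0.055,"y":-0.086,"z":0,"wx":0,"wy":0,"wz":0.07,"hand":-1},{"x":0.05,"y":-0.09,"z":0,"wx":0,"wy":0,"wz":0.07,"hand":-1},{"x":0.045,"y":-0.09,"z":0,"wx":0,"wy":0,"wz":0.07,"hand":-1}])

```text
time: 30.8
tool_pos: [0.5174, -0.0163, 0.1979]
tool_rot: [-0.001, 1.0, 0.031, -0.002]
contact_force: [0.6, 0.7, -2.5]
gripper_width: 0.123
grasp_force: 58.6
```

Emit:
send_rows(rows=[{"x":0,"y":0,"z":0,"wx":0,"wy":0,"wz":0,"hand":-1},{"x":0,"y":0,"z":0,"wx":0.1,"wy":0,"wz":0,"hand":-1},{"x":0,"y":0,"z":0,"wx":0.1,"wy":0,"wz":0,"hand":-1},{"x":0,"y":0,"z":0,"wx":0,"wy":0,"wz":0,"hand":-1},{"x":0,"y":0,"z":0,"wx":0,"wy":0,"wz":0,"hand":-1},{"x":0,"y":0,"z":0,"wx":0,"wy":0,"wz":0,"hand":-1},{"x":0,"y":0,"z":0,"wx":0,"wy":0,"wz":0,"hand":-1},{"x":0,"y":0,"z":0,"wx":0,"wy":0,"wz":0,"hand":-1},{"x":0,"y":0,"z":0,"wx":0,"wy":0,"wz":0,"hand":-1},{"x":0,"y":0,"z":0,"wx":0,"wy":0,"wz":0,"hand":-1}])

```text
time: 31.63
tool_pos: [0.5183, -0.017, 0.1998]
tool_rot: [-0.078, 0.996, 0.033, -0.002]
contact_force: [0.1, -0.4, -2.0]
gripper_width: 0.122
grasp_force: 58.7
```

```bash
python3 - <<'E'
from h import *
s,R=pose();print(s["tool_pos"],R.as_matrix().round(3).tolist(),s["joint_pos"].round(3),s["contact_force"])
E
```

```text
[ 0.51829362 -0.01702156  0.19982437] [[0.998, 0.066, -0.01], [0.066, -0.986, 0.156], [0.0, -0.156, -0.988]] [-0.258 -0.166  1.881  0.149  1.477  1.229] [ 0.05399681 -0.36023839 -1.96834143]
```

Positive wx rolls the wrist in its free direction and pours to the right. I lower a little, shift left 20 mm, then tilt in stages.

Emit:
send_rows(rows=[{"x":0,"y":-0.07,"z":0.1,"wx":0.1,"wy":0,"wz":0,"hand":-1},{"x":0,"y":-0.06,"z":0.1,"wx":0.1,"wy":0,"wz":0,"hand":-1},{"x":0,"y":0,"z":0,"wx":0.1,"wy":0,"wz":0,"hand":-1},{"x":0,"y":0,"z":0,"wx":0.1,"wy":0,"wz":0,"hand":-1},{"x":0,"y":0,"z":0,"wx":0.1,"wy":0,"wz":0,"hand":-1},{"x":0,"y":0,"z":0,"wx":0.1,"wy":0,"wz":0,"hand":-1},{"x":0,"y":0,"z":0,"wx":0.1,"wy":0,"wz":0,"hand":-1},{"x":0,"y":0,"z":0,"wx":0.1,"wy":0,"wz":0,"hand":-1},{"x":0,"y":0,"z":0,"wx":0.1,"wy":0,"wz":0,"hand":-1},{"x":0,"y":0,"z":0,"wx":0,"wy":0,"wz":0,"hand":-1}])

```text
time: 32.47
tool_pos: [0.516, 0.0065, 0.1717]
tool_rot: [-0.419, 0.907, 0.028, -0.015]
contact_force: [-0.3, -0.1, -3.6]
gripper_width: 0.124
grasp_force: 58.8
```

```bash
python3 - <<'E'
from h import *
s,R=pose();print(s["tool_pos"],R.as_matrix().round(3).tolist(),s["joint_pos"].round(3),s["contact_force"],s["gripper_width"])
E
```

```text
[0.51604698 0.00648335 0.17165301] [[0.998, 0.038, -0.051], [0.063, -0.647, 0.76], [-0.004, -0.761, -0.648]] [-0.501  0.071  1.871  0.706  1.718  0.923] [-0.34177869 -0.12132104 -3.64725664] 0.12363106650783898
```

Emit:
send_rows(rows=[{"x":0,"y":0,"z":0,"wx":0.08,"wy":0,"wz":0,"hand":-1},{"x":0,"y":0,"z":0,"wx":0.08,"wy":0,"wz":0,"hand":-1},{"x":0,"y":0,"z":0,"wx":0.08,"wy":0,"wz":0,"hand":-1},{"x":0,"y":0,"z":0,"wx":0.08,"wy":0,"wz":0,"hand":-1},{"x":0,"y":0,"z":0,"wx":0.08,"wy":0,"wz":0,"hand":-1},{"x":0,"y":0,"z":0,"wx":0.08,"wy":0,"wz":0,"hand":-1},{"x":0,"y":0,"z":0,"wx":0.08,"wy":0,"wz":0,"hand":-1},{"x":0,"y":0,"z":0,"wx":0.08,"wy":0,"wz":0,"hand":-1},{"x":0,"y":0,"z":0,"wx":0.08,"wy":0,"wz":0,"hand":-1},{"x":0,"y":0,"z":0,"wx":0.08,"wy":0,"wz":0,"hand":-1}])

```text
time: 33.3
tool_pos: [0.5173, 0.0077, 0.1742]
tool_rot: [-0.678, 0.735, 0.024, -0.022]
contact_force: [-0.9, 0.4, -2.8]
gripper_width: 0.125
grasp_force: 59.1
```

```bash
python3 - <<'E'
from h import *
s,R=pose();print(s["tool_pos"],R.as_matrix().round(3).tolist(),s["joint_pos"].round(3),s["contact_force"],s["ft_torque"],s["gripper_width"])
t=grab_frame("top");cv2.imwrite("pics/p1.png",t);q=grab_frame("side");cv2.imwrite("pics/p1s.png",q)
E
```

```text
[0.51728848 0.00773367 0.17419894] [[0.998, 0.006, -0.066], [0.066, -0.08, 0.995], [0.0, -0.997, -0.08]] [-0.591  0.383  1.819  1.078  2.032  0.795] [-0.85176655  0.4201202  -2.77549829] [-0.90896255  0.1755522   0.00565234] 0.12470179639883902
```

Emit:
send_rows(rows=[{"x":0,"y":0,"z":0,"wx":0.06,"wy":0,"wz":0,"hand":-1},{"x":0,"y":0,"z":0,"wx":0.06,"wy":0,"wz":0,"hand":-1},{"x":0,"y":0,"z":0,"wx":0.06,"wy":0,"wz":0,"hand":-1},{"x":0,"y":0,"z":0,"wx":0.06,"wy":0,"wz":0,"hand":-1},{"x":0,"y":0,"z":0,"wx":0.06,"wy":0,"wz":0,"hand":-1},{"x":0,"y":0,"z":0,"wx":0.06,"wy":0,"wz":0,"hand":-1},{"x":0,"y":0,"z":0,"wx":0.06,"wy":0,"wz":0,"hand":-1},{"x":0,"y":0,"z":0,"wx":0.04,"wy":0,"wz":0,"hand":-1},{"x":0,"y":0,"z":0,"wx":0,"wy":0,"wz":0,"hand":-1},{"x":0,"y":0,"z":0,"wx":0,"wy":0,"wz":0,"hand":-1}])

```text
time: 34.23
tool_pos: [0.5169, 0.0079, 0.1742]
tool_rot: [0.799, -0.601, -0.02, 0.027]
contact_force: [0.5, 0.8, -2.4]
gripper_width: 0.128
grasp_force: 59.2
```

```bash
python3 - <<'E'
from h import *
s,R=pose();print(s["tool_pos"],R.as_matrix().round(3)[:,2],s["joint_pos"].round(3),s["contact_force"],s["ft_torque"],s["gripper_width"])
t=grab_frame("top");q=grab_frame("side");cv2.imwrite("pics/p2.png",t);cv2.imwrite("pics/p2s.png",q)
# white (sugar) blobs in the region of the right bay, seen in each view
for nm,im in(("top",t),("side",q)):
    h=cv2.cvtColor(im,cv2.COLOR_BGR2HSV);m=cv2.inRange(h,(0,0,190),(180,45,255))
    c=np.array([.60793,.0692]);th=np.radians(3.68);Rr=np.array([[np.cos(th),-np.sin(th)],[np.sin(th),np.cos(th)]])
    P=np.array([proj(nm,[*(Rr@[a,b]+c),.02]) for a,b in((-.06,-.19),(.06,-.19),(.06,0),(-.06,0))]).astype(np.int32)
    k=np.zeros_like(m);cv2.fillPoly(k,[P],255)
    n,_,st,ce=cv2.connectedComponentsWithStats(m&k)
    print(nm,[(st[i,4],ce[i].round().tolist()) for i in range(1,n) if st[i,4]>8])
E
```

```text
[0.51690797 0.00793485 0.17419408] [-0.064  0.959  0.277] [-0.578  0.567  1.794  1.297  2.218  0.782] [ 0.49363873  0.80490338 -2.41822215] [-0.87905305  0.10122606 -0.04587012] 0.12838495899385985
top [(np.int32(635), [336.0, 150.0]), (np.int32(10), [302.0, 145.0]), (np.int32(22), [303.0, 149.0]), (np.int32(85), [306.0, 162.0]), (np.int32(162), [346.0, 181.0])]
side [(np.int32(11), [272.0, 258.0])]
```

No clear confirmation from the force reading, so I raise 40 mm, tilt further to about 118° and shake.

Emit:
send_rows(rows=[{"x":0,"y":-0.13,"z":0.03,"wx":0.03,"wy":0,"wz":0,"hand":-1},{"x":0,"y":-0.13,"z":0.03,"wx":0.06,"wy":0,"wz":0,"hand":-1},{"x":0,"y":0,"z":0,"wx":0.07,"wy":0,"wz":0,"hand":-1},{"x":0,"y":0,"z":0,"wx":0.07,"wy":0,"wz":0,"hand":-1},{"x":0,"y":0,"z":0,"wx":0.05,"wy":0,"wz":0,"hand":-1},{"x":0,"y":0,"z":0,"wx":-0.06,"wy":0,"wz":0,"hand":-1},{"x":0,"y":0,"z":0,"wx":0.06,"wy":0,"wz":0,"hand":-1},{"x":0,"y":0,"z":0,"wx":-0.06,"wy":0,"wz":0,"hand":-1},{"x":0,"y":0,"z":0,"wx":0.06,"wy":0,"wz":0,"hand":-1},{"x":0,"y":0,"z":0,"wx":0,"wy":0,"wz":0,"hand":-1}])

```text
time: 35.17
tool_pos: [0.5169, 0.005, 0.2143]
tool_rot: [0.86, -0.509, -0.017, 0.028]
contact_force: [-0.8, 0.2, -1.8]
gripper_width: 0.122
grasp_force: 59.2
```

```bash
python3 - <<'E'
from h import *
s,R=pose();print(s["tool_pos"],R.as_matrix().round(3)[:,2],s["joint_pos"].round(3),s["contact_force"],s["ft_torque"],s["gripper_width"])
t=grab_frame("top");q=grab_frame("side");cv2.imwrite("pics/p3.png",t);cv2.imwrite("pics/p3s.png",q)
E
```

```text
[0.51685997 0.00498811 0.21426587] [-0.058  0.874  0.482] [-0.549  0.588  1.809  1.507  2.342  0.882] [-0.81658308  0.18159601 -1.79434051] [-0.72196728  0.0895812  -0.01196653] 0.12195601069683161
```

Now I bring the cup upright again.

Emit:
send_rows(rows=[{"x":0,"y":0,"z":0,"wx":-0.132,"wy":0,"wz":0,"hand":-1},{"x":0,"y":0,"z":0,"wx":-0.132,"wy":0,"wz":0,"hand":-1},{"x":0,"y":0,"z":0,"wx":-0.132,"wy":0,"wz":0,"hand":-1},{"x":0,"y":0,"z":0,"wx":-0.132,"wy":0,"wz":0,"hand":-1},{"x":0,"y":0,"z":0,"wx":-0.132,"wy":0,"wz":0,"hand":-1},{"x":0,"y":0,"z":0,"wx":-0.132,"wy":0,"wz":0,"hand":-1},{"x":0,"y":0,"z":0,"wx":-0.132,"wy":0,"wz":0,"hand":-1},{"x":0,"y":0,"z":0,"wx":-0.132,"wy":0,"wz":0,"hand":-1},{"x":0,"y":0,"z":0,"wx":-0.132,"wy":0,"wz":0,"hand":-1},{"x":0,"y":0,"z":0,"wx":-0.132,"wy":0,"wz":0,"hand":-1}])

```text
time: 36.1
tool_pos: [0.5168, 0.0041, 0.2145]
tool_rot: [-0.492, 0.87, 0.029, -0.015]
contact_force: [-0.4, 1.4, -1.5]
gripper_width: 0.124
grasp_force: 58.9
```

Emit:
send_rows(rows=[{"x":0,"y":0,"z":0,"wx":-0.132,"wy":0,"wz":0,"hand":-1},{"x":0,"y":0,"z":0,"wx":-0.132,"wy":0,"wz":0,"hand":-1},{"x":0,"y":0,"z":0,"wx":-0.132,"wy":0,"wz":0,"hand":-1},{"x":0,"y":0,"z":0,"wx":-0.132,"wy":0,"wz":0,"hand":-1},{"x":0,"y":0,"z":0,"wx":-0.132,"wy":0,"wz":0,"hand":-1},{"x":0,"y":0,"z":0,"wx":-0.132,"wy":0,"wz":0,"hand":-1},{"x":0,"y":0,"z":0,"wx":-0.132,"wy":0,"wz":0,"hand":-1},{"x":0,"y":0,"z":0,"wx":-0.132,"wy":0,"wz":0,"hand":-1},{"x":0,"y":0,"z":0,"wx":-0.132,"wy":0,"wz":0,"hand":-1},{"x":0,"y":0,"z":0,"wx":-0.1,"wy":0,"wz":0,"hand":-1}])

```text
time: 36.93
tool_pos: [0.5166, 0.0053, 0.2154]
tool_rot: [-0.01, 0.999, 0.033, 0.001]
contact_force: [0.0, -0.3, -2.1]
gripper_width: 0.127
grasp_force: 58.8
```

```bash
python3 - <<'E'
from h import *
rows(.4168,-.306,.2,1.166,20)
s,R=pose();print(s["joint_pos"].round(3),s["contact_force"],s["ft_torque"])
E
```

```text
now [0.5166 0.0053 0.2154] yaw 3.82 world d [-0.0998 -0.3113 -0.0154] rotvec units [-0.022 -0.017 -1.4  ]
[-0.04, 0.101, 0.003, -0.001, -0.001, -0.07]
[-0.046, 0.099, 0.003, -0.001, -0.001, -0.07]
[-0.051, 0.096, 0.003, -0.001, -0.001, -0.07]
[-0.056, 0.093, 0.003, -0.001, -0.001, -0.07]
[-0.061, 0.09, 0.003, -0.001, -0.001, -0.07]
[-0.066, 0.087, 0.004, -0.001, -0.001, -0.07]
[-0.071, 0.083, 0.004, -0.001, -0.001, -0.07]
[-0.075, 0.079, 0.004, -0.001, -0.001, -0.07]
[-0.079, 0.075, 0.004, -0.001, -0.001, -0.07]
[-0.083, 0.07, 0.004, -0.001, -0.001, -0.07]
[-0.087, 0.065, 0.004, -0.001, -0.001, -0.07]
[-0.091, 0.061, 0.004, -0.001, -0.001, -0.07]
[-0.094, 0.056, 0.004, -0.001, -0.001, -0.07]
[-0.097, 0.05, 0.004, -0.001, -0.001, -0.07]
[-0.099, 0.045, 0.005, -0.001, -0.001, -0.07]
[-0.102, 0.039, 0.005, -0.001, -0.001, -0.07]
[-0.104, 0.034, 0.005, -0.001, -0.001, -0.07]
[-0.105, 0.028, 0.005, -0.001, -0.001, -0.07]
[-0.107, 0.022, 0.005, -0.001, -0.001, -0.07]
[-0.108, 0.016, 0.005, -0.001, -0.001, -0.07]
[-0.145 -0.2    1.88   0.021  1.465  1.357] [ 0.04216276 -0.26323848 -2.0758938 ] [-0.05538962  0.23325583  0.00542665]
```

Emit:
send_rows(rows=[{"x":-0.04,"y":0.1,"z":0,"wx":0,"wy":0,"wz":-0.07,"hand":-1},{"x":-0.046,"y":0.1,"z":0,"wx":0,"wy":0,"wz":-0.07,"hand":-1},{"x":-0.05,"y":0.096,"z":0,"wx":0,"wy":0,"wz":-0.07,"hand":-1},{"x":-0.056,"y":0.093,"z":0,"wx":0,"wy":0,"wz":-0.07,"hand":-1},{"x":-0.06,"y":0.09,"z":0,"wx":0,"wy":0,"wz":-0.07,"hand":-1},{"x":-0.066,"y":0.087,"z":0,"wx":0,"wy":0,"wz":-0.07,"hand":-1},{"x":-0.07,"y":0.083,"z":0,"wx":0,"wy":0,"wz":-0.07,"hand":-1},{"x":-0.075,"y":0.08,"z":0,"wx":0,"wy":0,"wz":-0.07,"hand":-1},{"x":-0.08,"y":0.075,"z":0,"wx":0,"wy":0,"wz":-0.07,"hand":-1},{"x":-0.083,"y":0.07,"z":0,"wx":0,"wy":0,"wz":-0.07,"hand":-1}])

```text
time: 37.77
tool_pos: [0.4664, -0.1512, 0.2103]
tool_rot: [-0.012, 0.952, 0.304, 0.003]
contact_force: [-0.0, -0.3, -2.0]
gripper_width: 0.126
grasp_force: 58.9
```

Emit:
send_rows(rows=[{"x":-0.087,"y":0.065,"z":0,"wx":0,"wy":0,"wz":-0.07,"hand":-1},{"x":-0.09,"y":0.06,"z":0,"wx":0,"wy":0,"wz":-0.07,"hand":-1},{"x":-0.094,"y":0.056,"z":0,"wx":0,"wy":0,"wz":-0.07,"hand":-1},{"x":-0.097,"y":0.05,"z":0,"wx":0,"wy":0,"wz":-0.07,"hand":-1},{"x":-0.1,"y":0.045,"z":0,"wx":0,"wy":0,"wz":-0.07,"hand":-1},{"x":-0.102,"y":0.04,"z":0,"wx":0,"wy":0,"wz":-0.07,"hand":-1},{"x":-0.104,"y":0.034,"z":0,"wx":0,"wy":0,"wz":-0.07,"hand":-1},{"x":-0.105,"y":0.028,"z":0,"wx":0,"wy":0,"wz":-0.07,"hand":-1},{"x":-0.107,"y":0.022,"z":0,"wx":0,"wy":0,"wz":-0.07,"hand":-1},{"x":-0.108,"y":0.016,"z":0,"wx":0,"wy":0,"wz":-0.07,"hand":-1}])

```text
time: 38.6
tool_pos: [0.4165, -0.3069, 0.2066]
tool_rot: [-0.011, 0.834, 0.551, 0.006]
contact_force: [1.4, -0.1, -1.3]
gripper_width: 0.126
grasp_force: 58.9
```

```bash
python3 - <<'E'
from h import *
rows(.4168,-.306,.034,1.166,1)
t=grab_frame("top");q=grab_frame("side");cv2.imwrite("pics/t14.png",t);cv2.imwrite("pics/s14.png",q)
a=cv2.resize(t[110:300,190:540],(800,434))
b=cv2.resize(q[190:310,200:350],(207,166));d=cv2.resize(q[100:250,300:460],(177,166))
z=np.zeros((166,800,3),np.uint8);z[:,:207]=b;z[:,210:387]=d
cv2.imwrite("pics/m14.png",np.vstack([a,z]))
E
```

```text
now [ 0.4165 -0.3069  0.2066] yaw 66.92 world d [ 0.0003  0.0009 -0.1726] rotvec units [-0.015 -0.028  0.003]
[-0.019, 0.013, 1.15, -0.015, -0.028, 0.003]
```

View pics/m14.png

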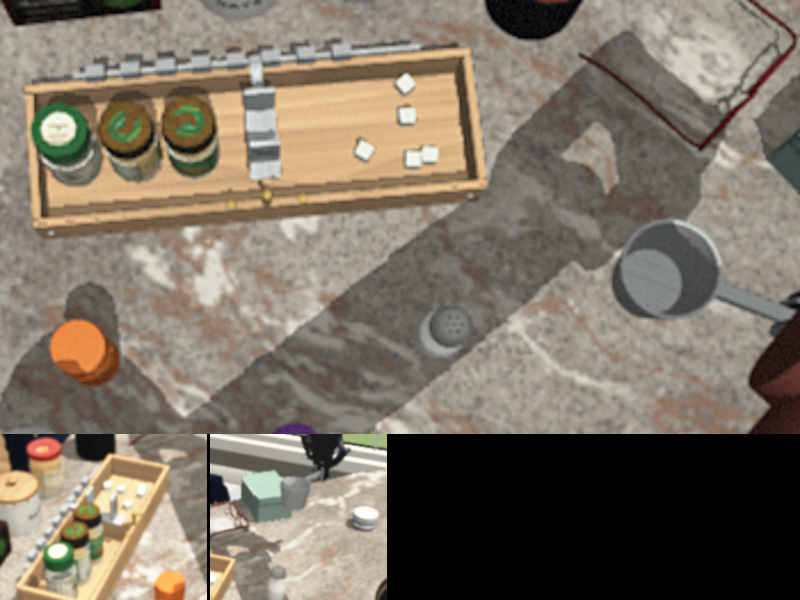

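The cup is empty, and five lumps lie in the right bay at crop (405,83), (407,115), (364,150), (413,158) and (429,153). The jars and divider are in place and the shaker is untouched. I set the cup down at its original spot.

Emit:
send_rows(rows=[{"x":-0.02,"y":0.01,"z":0.15,"wx":-0.015,"wy":-0.028,"wz":0,"hand":-1},{"x":0,"y":0,"z":0.2,"wx":0,"wy":0,"wz":0,"hand":-1},{"x":0,"y":0,"z":0.2,"wx":0,"wy":0,"wz":0,"hand":-1},{"x":0,"y":0,"z":0.2,"wx":0,"wy":0,"wz":0,"hand":-1},{"x":0,"y":0,"z":0.15,"wx":0,"wy":0,"wz":0,"hand":-1},{"x":0,"y":0,"z":0.1,"wx":0,"wy":0,"wz":0,"hand":-1},{"x":0,"y":0,"z":0.05,"wx":0,"wy":0,"wz":0,"hand":-1},{"x":0,"y":0,"z":0.02,"wx":0,"wy":0,"wz":0,"hand":-1},{"x":0,"y":0,"z":0,"wx":0,"wy":0,"wz":0,"hand":-1},{"x":0,"y":0,"z":0,"wx":0,"wy":0,"wz":0,"hand":-1}])

```text
time: 39.53
tool_pos: [0.4182, -0.3096, 0.0472]
tool_rot: [0.001, 0.835, 0.55, 0.001]
contact_force: [0.6, -0.0, -1.5]
gripper_width: 0.125
grasp_force: 58.9
```

```bash
python3 - <<'E'
from h import *
rows(.4168,-.306,.032,1.166,1)
s,R=pose();print(s["contact_force"],s["ft_torque"])
E
```

```text
now [ 0.4182 -0.3096  0.0472] yaw 66.76 world d [-0.0014  0.0036 -0.0152] rotvec units [ 0.003  0.    -0.001]
[0.018, -0.019, 0.101, 0.003, 0.0, -0.001]
[ 0.627498   -0.01154733 -1.45406534] [-0.11881173  0.02276399  0.03063689]
```

Emit:
send_rows(rows=[{"x":0,"y":0,"z":0.04,"wx":0,"wy":0,"wz":0,"hand":-1},{"x":0,"y":0,"z":0.03,"wx":0,"wy":0,"wz":0,"hand":-1},{"x":0,"y":0,"z":0.015,"wx":0,"wy":0,"wz":0,"hand":-1},{"x":0,"y":0,"z":0.01,"wx":0,"wy":0,"wz":0,"hand":-1},{"x":0,"y":0,"z":0,"wx":0,"wy":0,"wz":0,"hand":-1},{"x":0,"y":0,"z":0,"wx":0,"wy":0,"wz":0,"hand":-1},{"x":0,"y":0,"z":0,"wx":0,"wy":0,"wz":0,"hand":-1},{"x":0,"y":0,"z":0,"wx":0,"wy":0,"wz":0,"hand":-1},{"x":0,"y":0,"z":0,"wx":0,"wy":0,"wz":0,"hand":-1},{"x":0,"y":0,"z":0,"wx":0,"wy":0,"wz":0,"hand":-1}])

```text
time: 40.37
tool_pos: [0.4175, -0.3093, 0.0318]
tool_rot: [0.0, 0.835, 0.55, 0.0]
contact_force: [-0.8, 0.0, 1.4]
gripper_width: 0.125
grasp_force: 59.3
```

```bash
python3 - <<'E'
from h import *
s,R=pose();print(s["tool_pos"],s["contact_force"],s["ft_torque"])
E
```

```text
[ 0.41753775 -0.30933257  0.03178505] [-0.81616925  0.0325634   1.35286781] [0.03303491 0.18949513 0.0690122 ]
```

The force changed sign, so the cup stands on the worktop. I open, rise and back away.

Emit:
send_rows(rows=[{"x":0,"y":0,"z":0,"wx":0,"wy":0,"wz":0,"hand":-0.7},{"x":0,"y":0,"z":0,"wx":0,"wy":0,"wz":0,"hand":-0.3},{"x":0,"y":0,"z":0,"wx":0,"wy":0,"wz":0,"hand":0.2},{"x":0,"y":0,"z":0,"wx":0,"wy":0,"wz":0,"hand":0.2},{"x":0,"y":0,"z":0,"wx":0,"wy":0,"wz":0,"hand":0.2},{"x":0,"y":0,"z":-0.1,"wx":0,"wy":0,"wz":0,"hand":0.2},{"x":0,"y":0,"z":-0.2,"wx":0,"wy":0,"wz":0,"hand":0.2},{"x":0,"y":0,"z":-0.25,"wx":0,"wy":0,"wz":0,"hand":0.2},{"x":0,"y":0,"z":-0.25,"wx":0,"wy":0,"wz":0,"hand":0.2},{"x":0,"y":0,"z":-0.25,"wx":0,"wy":0,"wz":0,"hand":0.2}])

```text
time: 41.2
tool_pos: [0.417, -0.3088, 0.1904]
tool_rot: [-0.0, 0.835, 0.55, 0.0]
contact_force: [0.3, -0.1, 0.2]
gripper_width: 0.601
grasp_force: 0.0
```

Emit:
send_rows(rows=[{"x":-0.2,"y":0,"z":0,"wx":0,"wy":0,"wz":0,"hand":0.2},{"x":-0.2,"y":0,"z":0,"wx":0,"wy":0,"wz":0,"hand":0.2},{"x":-0.2,"y":0,"z":0,"wx":0,"wy":0,"wz":0,"hand":0.2},{"x":-0.2,"y":0,"z":0,"wx":0,"wy":0,"wz":0,"hand":0.2},{"x":-0.2,"y":0,"z":0,"wx":0,"wy":0,"wz":0,"hand":0.2},{"x":0,"y":0,"z":0,"wx":0,"wy":0,"wz":0,"hand":0.2},{"x":0,"y":0,"z":0,"wx":0,"wy":0,"wz":0,"hand":0.2},{"x":0,"y":0,"z":0,"wx":0,"wy":0,"wz":0,"hand":0.2},{"x":0,"y":0,"z":0,"wx":0,"wy":0,"wz":0,"hand":0.2},{"x":0,"y":0,"z":0,"wx":0,"wy":0,"wz":0,"hand":0.2}])

```text
time: 42.03
tool_pos: [0.3587, -0.446, 0.1889]
tool_rot: [-0.0, 0.835, 0.551, 0.0]
contact_force: [0.2, -0.6, 0.0]
gripper_width: 0.602
grasp_force: 0.0
```

```bash
python3 - <<'E'
from h import *
t=grab_frame("top");cv2.imwrite("pics/end.png",t)
g=cv2.cvtColor(t,cv2.COLOR_BGR2GRAY);
e=cv2.HoughCircles(cv2.resize(g[215:280,415:490],None,fx=4,fy=4,interpolation=2),cv2.HOUGH_GRADIENT,1,200,param1=120,param2=20,minRadius=66,maxRadius=90)
x,y,r=e[0,0]/4;print("rim r",r,onz("top",(415+x,215+y),.055))
h=cv2.cvtColor(t,cv2.COLOR_BGR2HSV);m=cv2.inRange(h,(0,0,185),(180,50,255))
n,_,st,ce=cv2.connectedComponentsWithStats(m[135:200,305:400]);print([(int(st[i,4]),(ce[i]+[305,135]).round().tolist()) for i in range(1,n) if st[i,4]>15])
d=cv2.absdiff(t,cv2.imread("pics/t4.png")).sum(2);print("shaker region diff",d[238:268,372:400].mean())
# divider plate columns
S=h[...,1].astype(float)
c=np.array([.60793,.0692]);th=np.radians(3.68);R=np.array([[np.cos(th),-np.sin(th)],[np.sin(th),np.cos(th)]])
for cx in(-.024,.023):
    u=proj("top",[*(R@[cx,-.005]+c),.1]);r=int(round(u[1]));sg=S[r,int(u[0])-14:int(u[0])+15];i=np.where(sg<.5*(sg.max()+np.median(np.sort(sg)[:8])))[0]+int(u[0])-14
    print(len(i),R.T@(onz("top",((i.min()+i.max())/2,r),.1)[:2]-c))
E
```

```text
rim r 16.925 [ 0.44004638 -0.18462899  0.055     ]
[(43, [367.0, 146.0]), (49, [307.0, 162.0]), (47, [368.0, 160.0]), (16, [309.0, 172.0]), (45, [349.0, 175.0]), (93, [374.0, 178.0]), (50, [308.0, 183.0])]
shaker region diff 136.95238095238096
14 [-0.02410237 -0.00358716]
15 [ 0.02231412 -0.00476648]
```

```bash
python3 - <<'E'
from h import *
e=cv2.imread("pics/end.png");f=cv2.imread("pics/t4.png");f14=cv2.imread("pics/t14.png");f0=cv2.imread("pics/top0.png")
G=lambda i:cv2.Canny(cv2.cvtColor(i,6),60,140)
def mt(a,b,box,pad=22):
    x,y,w,h=box;T=a[y:y+h,x:x+w];r=cv2.matchTemplate(b[y-pad:y+h+pad,x-pad:x+w+pad],T,cv2.TM_CCOEFF_NORMED);_,v,_,l=cv2.minMaxLoc(r);return round(v,2),(l[0]-pad,l[1]-pad)
for n,a in(("t4",f),("t14",f14)):
    print(n,"shaker",mt(a,e,(375,242,22,24)))
print("shaker head t4->t14",mt(f,f14,(375,242,22,24)))
print("cup rim+handle t4->end",mt(G(f),G(e),(430,220,95,55)),mt(f,e,(472,245,50,28),30))
E
```

```text
t4 shaker (0.47, (0, -1))
t14 shaker (0.86, (0, 0))
shaker head t4->t14 (0.57, (21, 7))
cup rim+handle t4->end (0.21, (0, 0)) (0.5, (-5, 18))
```

```bash
python3 - <<'E'
from h import *
e=cv2.imread("pics/end.png");g=cv2.cvtColor(e,6)
print("expected rim px",proj("top",[.455,-.222,.055]),"handle end",proj("top",[.455-.131*.394,-.222-.131*.919,.055]))
c=cv2.HoughCircles(cv2.resize(g[205:290,415:515],None,fx=4,fy=4,interpolation=2),cv2.HOUGH_GRADIENT,1,8,param1=100,param2=14,minRadius=68,maxRadius=84)
print([(415+x/4,205+y/4,r/4) for x,y,r in c[0][:8]])
L=cv2.createLineSegmentDetector().detect(g[215:300,455:560])[0][:,0]
for l in L:
    d=np.hypot(l[2]-l[0],l[3]-l[1])
    if d>18: print((l+[455,215,455,215]).round(1).tolist(),round(float(d)))
f=cv2.cvtColor(cv2.imread("pics/t4.png"),6)
for n,i in(("t4",f),("end",g)):
    print(n,[int(i[int(y),int(x)]) for x,y in((454,244),(447,249),(470,245),(485,256),(500,261),(515,267))])
E
```

```text
expected rim px [456.45655186 243.14549465] handle end [521.76471695 268.74171611]
[(np.float32(437.625), np.float32(250.625), np.float32(18.175)), (np.float32(438.625), np.float32(252.625), np.float32(18.65)), (np.float32(436.625), np.float32(252.375), np.float32(18.35)), (np.float32(438.375), np.float32(254.625), np.float32(20.3)), (np.float32(440.375), np.float32(250.625), np.float32(20.85)), (np.float32(440.625), np.float32(253.625), np.float32(20.85)), (np.float32(435.125), np.float32(249.625), np.float32(18.375))]
[500.6, 280.6, 455.9, 257.5] 50
[468.5, 269.9, 498.6, 285.9] 34
[464.3, 258.2, 497.4, 274.5] 37
[465.8, 222.9, 486.4, 236.4] 25
t4 [243, 237, 66, 220, 217, 186]
end [120, 70, 91, 152, 148, 137]
```

The cup now stands about 3–4 cm aside, at rim (438,251), which fits the announced knock. Its rim radius of 18 px and handle length of 69 px match an upright cup, clear of the shaker. Handing in.

```bash
python3 - <<'E'
from plant import job_done
print(job_done())
E
```

```text
the job is handed in; nothing more can be done
None
```

The job is handed in: three jars stand in the left bay behind the divider, which is back at the brass-peg notch, and five sugar lumps lie in the right bay; the empty cup measures as upright on the worktop, 3–4 cm from where I set it (probably the announced knock, not confirmed by eye), and the salt shaker did not move.

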